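# Hang a jar bracket on the bench rack and load it

## Task

Hang the blue jar bracket on the bench rack: hook its two steel tabs into the two open slots of the uprights, then push it down until it is fully home and the yellow spring catch has snapped out over its lip. Then set the amber jar gently, standing upright, in the bracket's tray, keeping the jar upright on the way. Leave the blue bottle and the clear beaker where they stand.

Things in the scene. Friction and masses are not known exactly. Their poses are not given: they have to be found in the camera images.
- rack: Fixed bench rack of bare slotted angle, 325 mm high, 270 wide, 250 deep. Origin at bench level, midway between its two front uprights, in their front face; x points away from the robot into the rack, square to that face, y left, z up. Its place and yaw vary. The uprights are 40 mm wide, 4 mm thick, at y = +55 and -55 mm. Small round black dots on them are only marks.
- slots (a point): Midpoint between the bottoms of the two open slots, in the uprights' front face, 135 mm above the bench; axes as the rack. One slot in each upright, at y = +-55 mm, 14 mm wide, 40 mm high (135 to 175 mm above the bench).
- front_rail (a point): Middle of the underside of the rack's overhanging front rail, 65 mm in front of the uprights, 295 mm above the bench; the rail is 20 x 30 mm and runs 133 mm to either side, on two outriggers. A tool pointing straight down hits it when working at the slots or tray: lean the tool 30 to 45 degrees, its top towards the robot, fingers pointing down and into the rack.
- catch (a joint): Travel of the yellow spring catch, m: 0 = out (at rest), 0.012 = fully pushed back (rack +x). The nose, 22 mm wide, midway between the uprights, stands 7 mm out from their front face, flat underside at 123 mm, top of its ramp at 137 mm above the bench. The descending lip pushes it back; it snaps out 2 mm above the seated lip. That takes 6 to 20 N down, more than the bracket's weight.
- bracket_grip (a point): Place to grasp the loose blue steel bracket (0.4 kg, 162 mm in x, 136 in y, 62 high): in its black grip block, 20 mm wide in y, from 22 mm before to 30 mm beyond this point in x, and from the underside 35 mm below it to 15 mm above it; a back plate stands behind. x points from tray to tabs, y left, z up. It starts on the bench as it will hang, tray to the robot, yaw within 0.3 rad.
- bracket_tabs (a point): Bracket point midway between its tabs, in the plane that bears on the uprights; +48 mm in x, +15 in z from bracket_grip. Tabs at y = +-55 mm, 8 wide: necks 10 high above this level reach 12.5 mm in +x, their end 6 mm hangs 16 mm down as a tongue (2.5 mm play on the upright). Bring it 25 mm (20 to 29) above point slots, push in along +x to their plane, then down; home is on point slots.
- lip (a point): Middle of the top rear edge of the bracket's steel catch lip, between the tabs: 30 mm wide, 6 mm high, -1 mm in x and -14 mm in z from bracket_tabs. The catch must end up above it.
- tray (a point): Centre of the inner floor of the bracket's tray, -62 mm in x and -30 mm in z from bracket_grip; inner size 72 mm in x by 82 mm in y, rim 8 mm above the floor.
- jar_mid (a point): Centre, half-way up, of the closed amber jar with white cap: 54 mm in diameter, 90 mm tall, 0.25 kg, loose, upright on the bench. z is up.
- wash_mid (a point): Bystander: middle of a blue bottle, 66 mm in diameter, 170 mm tall, loose. Leave alone.
- beaker_mid (a point): Bystander: middle of a clear beaker, 72 mm in diameter, 95 mm tall, loose. Leave alone.
There are look-alikes about, which are no part of the job. Several things look just like the part that bears bracket_grip: the one meant starts farthest to the robot's right. What is shaped like the part that bears jar_mid but red is not meant.

How it is judged:
On the way, in this order (a step that is already met when the one before it is completed fails the run):
1. the bracket hangs by its tabs in both slots, fully down, with the spring catch snapped out over its lip (x of bracket_tabs in the frame of slots between -0.006 and 0.006 m and y of bracket_tabs in the frame of slots between -0.008 and 0.008 m and z of bracket_tabs in the frame of slots between -0.004 and 0.004 m and angle between the z axis of bracket_tabs and the z axis of slots, either way round below 0.09 rad and angle between the x axis of bracket_tabs and the x axis of slots, either way round below 0.1 rad and value of joint catch below 0.002 m), for 0.2 s.
2. the jar stands in the tray of the hanging bracket (all of step 1 and horizontal distance between jar_mid and tray below 0.018 m and z of jar_mid in the frame of tray between 0.04 and 0.05 m and angle between jar_mid's own z axis and vertical below 0.12 rad), for 0.2 s.
At the end, for the whole second after the job is handed in: The bracket hangs in the slots: its tab point within 6 mm in x, 8 mm in y and 4 mm in height of the slots' point, within about 5 degrees of upright and square, the catch out (under 2 mm of travel); the jar stands upright (within 7 degrees) on the tray floor within 18 mm of its centre; both stay so (all of step 2); the robot touches nothing.
It fails at once if blue wash bottle moved by more than 30 mm (distance of wash_mid from where it was at the start of the episode above 0.03 m).
It fails at once if beaker moved by more than 30 mm (distance of beaker_mid from where it was at the start of the episode above 0.03 m).
It fails at once if the jar is tipped by more than 35 degrees (angle between jar_mid's own z axis and vertical above 0.61 rad).
It fails at once if the jar falls into the tray (faster than 0.6 m/s just over it) (linear speed of jar above 0.6 m/s and horizontal distance between jar_mid and tray below 0.04 m and z of jar_mid in the frame of tray below 0.12 m).
It also fails if it takes over 72 s, if anything falls off the work surface, if the arm or the gripper's body presses on something with over 40 N, if the wrist force passes 120 N, or if a joint passes its speed limit or range.

## Robot

A 6-joint arm with a two-finger parallel gripper is mounted at the origin on the work surface. World frame = base frame: x ahead of the robot, y to its left, z up, the work surface at z = 0. Lengths are in m, angles in rad, forces in N, time in s.
With the tool pointing down it reaches from about 0.35 to 0.975 m from the base axis. Payload 4.9 kg.
Tool frame: the origin (TCP) lies on the mounting face of the last link; the fingertips stand manip.tip_extent ahead of it and the grasp point (between the pads) lies 155 mm ahead of it (manip.tip_extent is the distance from the TCP to the fingertips, in m); z points along the fingers, y is the line along which they close (so a half turn about z gives the same grasp; the last joint's range is limited). The gripper opens to 85 mm and grips with 20 to 120 N. Pads are 22 mm wide; open, the fingers measure 114 mm over their backs; the gripper's body (76 mm by 85 mm) begins 54 mm behind the grasp point. The pads swing forward as they close: fully open they stand 13 mm farther back than shut.
Start: joints at [1.087, 0.053, 1.613, -0, 1.476, -0.119], TCP at [0.223, 0.584, 0.405] pointing down, gripper open.
Joint ranges: [-3.01, 3.01], [-1.01, 2.22], [0.06, 2.58], [-1.02, 4.17], [0.09, 2.62], [-3.14, 3.14]. Speed limits (rad/s): [2.57, 2.57, 3.14, 3.14, 3.14, 3.14].

## Interface

Orientations are given as a unit quaternion [w, x, y, z].
In Python, from plant import state, optics, ticket, nets, manip gives the robot as it stands. The module is installed in compiled form; this text tells all that it offers.
- The arm moves only by the shell command python3 -m inch 'ROWS' [OPENING]. ROWS is JSON, a list of rows, each an object of numbers: "dx", "dy", "dz": the shift along the tool's x, y, z as a fraction of full scale; "rx", "ry", "rz": the turn, a rotation vector about the tool's x, y, z as a fraction of full scale. In form: [{"dx": .., "dy": .., "dz": .., "rx": .., "ry": .., "rz": ..}, ...]. A call has 1 to 5 rows; each row is the pose to reach, as a shift and turn from the pose commanded when the call began, along the tool's axes at that moment; what a row does not reach only later rows make up. Full scale, the value 1, is 0.8 m for a shift and 1.5 rad for a turn. A row lasts 1/10 s, in which the tool goes at most 50 mm and 8.59 degrees, less where a joint would pass 70% of its speed; a pose out of reach is approached as far as the arm can. A call with a number of a shift or a turn outside -1 to 1 is refused whole. A call with a gripper value outside its range is refused whole. OPENING is the opening, from -1 (shut) to 1 (fully open), set as the call begins (- or left out, the last holds). The fingers move at their own pace and stop on an object; the grip force is fixed at half the most. Time passes only in rows, so rows that repeat a pose let the fingers close. It gives the time, the measured TCP pose, the force, the opening and the grip force at its end, in the units of the state.
- state(): the state, without advancing time (a new reading comes with each control period).
- optics.grab_frame(name): name is "scene" or "top" or "wrist"; returns the picture (384x512x3 uint8, red, green, blue); there is no depth.
- optics.camera_info(name): a dict with "fx", "fy", "cx", "cy" (pixels), "R" (3x3) and "t" (3): a world point X has camera coordinates R X + t. Camera axes: x right, y down, z forward; pixel columns grow to the right and rows downward; lengths in m; the calibration is good to about 2 mm. A picture is of the moment at which its call begins: read the wrist's pose just before it. camera_info takes no time and is no camera call; for the wrist camera it gives the pose at the moment of the call.
- ticket.job_done(): hands the job in; it is judged then, once.
Trained networks look in the newest picture that a camera, given by its name, has taken for a name from the list of things; names that differ only in an ending like _2 or _b are one class to them, and where a whole thing is asked for, a point or a joint stands for the part that bears it (a point fixed in the world has none). Each returns a list of dicts, best first, with "confidence" (0 to 1); they miss things now and then, are a little off and sometimes report something else, mostly with a low value. They report only what shows in the picture. A call takes as long as a camera call. They do not tell look-alikes from the thing itself.
- nets.boxes_of(camera, name): "bbox" ([centre column, centre row, width, height] in pixels, round what is visible of it).
- nets.outline_of(camera, name): "pixels" (384x512 bool, what is visible of it) and "bbox" ([centre column, centre row, width, height] in pixels, round what is visible of it).
The state is a dict: "time": time; "joint_pos": joint angles; "joint_vel": joint speeds; "joint_efforts": joint torques, N m; "tool_pos": TCP position; "tool_rot": TCP orientation; "contact_force": force on the tool from outside, world axes, zero at the start; "ft_torque": the same for the moment, N m; "gripper_width": opening from 0.0 (shut) to 1.0 (fully open); "grasp_force": force on a finger pad.
Only numpy, scipy, OpenCV 4.12 (cv2) and the standard library are available. Lean on these libraries where they do the work, as an engineer would, in place of code of your own. Each camera call takes 0.05 s, during which the arm holds its last target. There are 200 camera calls.

## Working session

There is one attempt and no reset: what is moved stays moved. The work goes in short steps, Python scripts to look and compute and a shell command to move; the robot and the scene stay as the last step left them, time stands still between calls to the robot, and variables do not carry over. Pictures are saved under pics/ and viewed, at most 10 in all, crops included, and the job is handed in when it is done.

```bash
mkdir -p pics; ls; python3 - <<'E'
from plant import state, optics, ticket, nets, manip
import cv2, numpy as np
s=state();print(s['time'],s['tool_pos'],s['tool_rot'],s['gripper_width'],manip.tip_extent)
ims=[]
for c in("scene","top"):
    im=optics.grab_frame(c);ims.append(im)
    i=optics.camera_info(c);print(c,i['fx'],i['cx'],i['cy'],np.round(i['R'],3).tolist(),np.round(i['t'],3).tolist())
    for n in("bracket_grip","jar_mid","wash_mid","beaker_mid","rack"):
        print(c,n,[(np.round(d['bbox']).astype(int).tolist(),round(d['confidence'],2)) for d in nets.boxes_of(c,n)][:6])
cv2.imwrite("pics/a.png",cv2.resize(np.vstack(ims)[:,:,::-1],None,fx=.78,fy=.78) if 0 else ims[0][:,:,::-1])
cv2.imwrite("pics/b.png",ims[1][:,:,::-1])
E
```

```text
pics
0.0 [0.22285567 0.58363701 0.40343772] [-3.07642095e-04  1.81379840e-01  9.83412559e-01 -9.98981761e-04] 0.9963766511409329 0.1734
scene 407.7157263310237 256.87394772860756 197.2427776785932 [[1.0, -0.021, -0.013], [-0.024, -0.745, -0.666], [0.004, 0.666, -0.746]] [-0.581, 0.125, 1.122]
scene bracket_grip [([195, 204, 66, 47], 0.93), ([237, 315, 72, 66], 0.64)]
scene jar_mid [([243, 161, 15, 32], 0.9), ([214, 153, 22, 32], 0.87)]
scene wash_mid [([292, 139, 20, 35], 0.56)]
scene beaker_mid [([317, 332, 32, 45], 0.81)]
scene rack [([332, 194, 134, 171], 0.86)]
top 481.51153922745254 257.85661563557574 194.8015057400949 [[-0.057, -0.998, -0.001], [-0.976, 0.055, -0.212], [0.212, -0.011, -0.977]] [0.027, 0.601, 1.389]
top bracket_grip [([333, 218, 46, 58], 0.77), ([222, 267, 52, 64], 0.61)]
top jar_mid [([155, 252, 23, 16], 0.62)]
top wash_mid [([159, 166, 28, 28], 0.61)]
top beaker_mid [([351, 160, 26, 26], 0.77), ([160, 166, 30, 30], 0.41), ([248, 123, 107, 105], 0.35)]
top rack [([249, 126, 106, 102], 0.73), ([159, 166, 26, 30], 0.43)]
```

View pics/a.png

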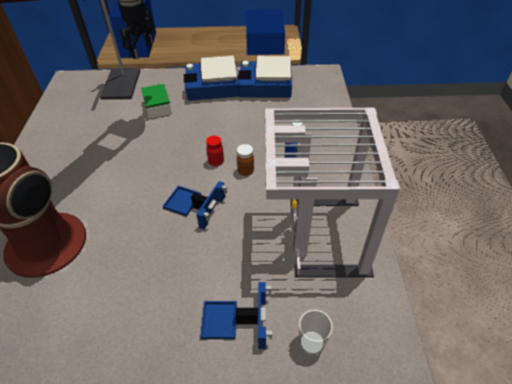

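View pics/b.png

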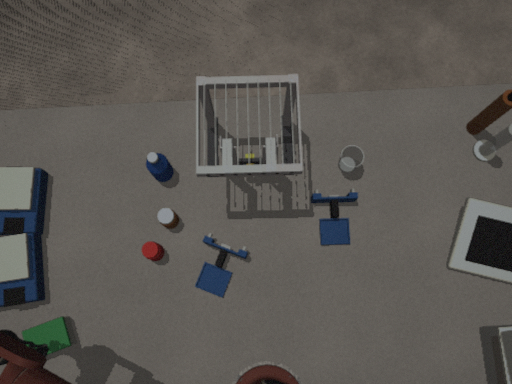

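The scene view shows two blue brackets, at (237,315) and (195,204), which are (333,218) and (222,265) in the top view. Top columns grow towards −y, the robot's right, so the one meant is at scene (237,315) / top (333,218). There are two jars: amber at scene (245,160) / top (168,218), and red at (214,152) / (153,251), which is not meant. Next I check the choice in a close crop.

```bash
python3 - <<'E'
import cv2, numpy as np
a=cv2.imread("pics/a.png");b=cv2.imread("pics/b.png")
def cr(im,x,y,w,h,f):return cv2.resize(im[y:y+h,x:x+w],None,fx=f,fy=f,interpolation=cv2.INTER_CUBIC)
A=cr(a,195,275,80,75,5)   # 400x375
B=cr(b,300,180,80,75,5)
C=cr(b,190,110,120,75,10/3) #400x250... rack top
D=cr(a,255,95,160,75*10//9,2.5)[:250]
m=max(0,0)
bot=np.zeros((225,800,3),np.uint8)
c=cv2.resize(C,(360,225));bot[:,:360]=c
d=cr(a,230,140,30,45,5);bot[:,400:550]=d
d=cr(b,150,200,40,45,5);bot[:,580:780]=d
cv2.imwrite("pics/c.png",np.vstack([np.hstack([A,B]),bot]))
E
```

```text
(no output)
```

View pics/c.png

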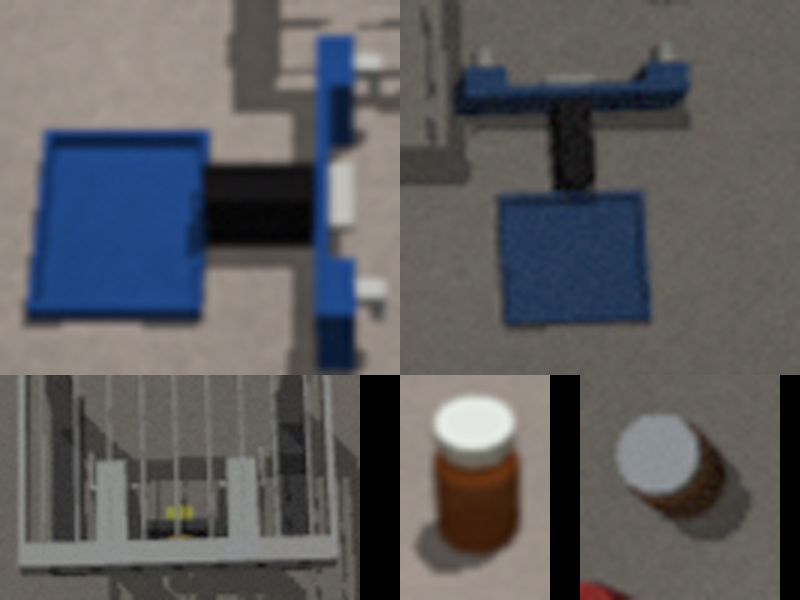

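```bash
cat > h.py <<'E'
import numpy as np, cv2
from plant import state, optics, nets, manip
from scipy.spatial.transform import Rotation as Ro
from scipy.optimize import least_squares
def q2R(q): return Ro.from_quat([q[1],q[2],q[3],q[0]]).as_matrix()
def proj(i,X):
    c=(np.asarray(X)@np.array(i['R']).T)+i['t']; return c[:,:2]/c[:,2:]*[i['fx'],i['fy']]+[i['cx'],i['cy']]
def atz(i,uv,z):
    R=np.array(i['R']);o=-R.T@i['t'];d=R.T@[(uv[0]-i['cx'])/i['fx'],(uv[1]-i['cy'])/i['fy'],1]
    return o+d*(z-o[2])/d[2]
def world(p,M):  # p=x,y,yaw at z given in M
    c,s=np.cos(p[2]),np.sin(p[2]);M=np.asarray(M,float);return np.c_[c*M[:,0]-s*M[:,1]+p[0],s*M[:,0]+c*M[:,1]+p[1],M[:,2]]
def fit(obs,p0):  # obs: list of (info, model pts, uv)
    f=lambda p:np.concatenate([(proj(i,world(p,M))-uv).ravel() for i,M,uv in obs])
    r=least_squares(f,p0,loss='soft_l1');return r.x,np.abs(f(r.x)).reshape(-1,2)
def tool(phi,lean):
    # finger dir: horizontal dir phi, lean from vertical; y axis = closing, horizontal, perp to phi
    z=np.array([np.sin(lean)*np.cos(phi),np.sin(lean)*np.sin(phi),-np.cos(lean)])
    y=np.array([-np.sin(phi),np.cos(phi),0]); return np.c_[np.cross(y,z),y,z]
def rows(grasp,R,off=.155,flip=None):
    """print the single row taking the tool so its grasp point is at grasp w. orientation R"""
    s=state();R0=q2R(s['tool_rot']);best=None
    for F in(np.eye(3),np.diag([-1,-1,1])):
        rv=Ro.from_matrix(R0.T@R@F).as_rotvec()
        if best is None or np.linalg.norm(rv)<np.linalg.norm(best):best=rv
    d=R0.T@(np.asarray(grasp)-R[:,2]*off-s['tool_pos'])
    print('row d',np.round(d/.8,4),'r',np.round(best/1.5,4),'| mm',np.round(d*1e3,1),'rad',np.round(best,3),'q6',round(s['joint_pos'][5],2))
E
python3 - <<'E'
from h import *
S=optics.camera_info('scene');T=optics.camera_info('top');W=optics.camera_info('wrist');s=state()
R0=q2R(s['tool_rot']);print('Rtool\n',R0.round(3));Rw=np.array(W['R']);print('cam in tool',(R0.T@(-Rw.T@W['t']-s['tool_pos'])).round(4),'axes\n',(R0.T@Rw.T).round(3),W['fx'],W['cx'],W['cy'])
cA=lambda u,v:[195+(u+.5)/5-.5,275+(v+.5)/5-.5]
cB=lambda u,v:[300+(u+.5)/5-.5,180+(v+.5)/5-.5]
M=[[-.1015,.0445,.013],[-.0225,.0445,.013],[-.1015,-.0445,.013],[-.0225,-.0445,.013]]
o=[(S,np.array(M),np.array([cA(45,131),cA(209,131),cA(28,314),cA(202,314)])),
 (T,np.array(M),np.array([cB(503-400,321),cB(499-400,194),cB(650-400,321),cB(643-400,194)]))]
p0=atz(S,(235,315),.035);
for q in(o,o[:1],o[1:]): p,e=fit(q,[p0[0],p0[1],0]);print('bracket',p.round(4),e.mean().round(2),e.max().round(2))
c=lambda u,v:[190+u/3,110+(v-375)/3]
a,b=atz(T,c(20,571),.325),atz(T,c(337,569),.325);d=a-b;yaw=np.arctan2(-d[0],d[1]);m=(a+b)/2
print('rail',a,b,np.linalg.norm(d),'yaw',yaw,'rack origin',m[:2]+.075*np.array([np.cos(yaw),np.sin(yaw)]))
for n,uv in(('jar cap',[150+(660-580)/5,200+(454-375)/5]),): print(n,atz(T,uv,.09), 'scene',atz(S,[230+(475-400)/5,140+(420-375)/5],.09))
print('beaker',atz(T,(351,160),.05),'wash',atz(T,(159,167),.08))
E
```

```text
Rtool
 [[-0.934  0.357  0.   ]
 [ 0.357  0.934  0.   ]
 [-0.     0.    -1.   ]]
cam in tool [ 0.0727 -0.0011  0.0302] axes
 [[ 0.    -0.958 -0.286]
 [ 1.     0.     0.   ]
 [-0.    -0.286  0.958]] 302.98748809743796 255.13078043034463 192.22214231692186
bracket [ 0.5484 -0.2408 -0.0328] 0.6 1.3
bracket [ 0.5491 -0.2421 -0.0234] 0.18 0.41
bracket [ 0.5471 -0.239  -0.0528] 0.08 0.23
rail [0.60295599 0.14553936 0.325     ] [ 0.58973865 -0.11694089  0.325     ] 0.2628128297993984 yaw -0.0503130618802305 rack origin [0.67125241 0.01052735]
jar cap [0.54810274 0.26659991 0.09      ] scene [0.55159325 0.26484519 0.09      ]
beaker [ 0.69822052 -0.30107407  0.05      ] wash [0.70082247 0.28715237 0.08      ]
```

```bash
python3 - <<'E'
from h import *
R=tool(-.05,np.radians(58)); cam=np.array([.671-.29,.0105+.015,.215])
t=cam-R@[.0727,-.0011,.0302];print(t.round(3));rows(t,R,off=0)
E
```

```text
[0.394 0.026 0.293]
row d [-0.4484 -0.5753  0.1401] r [-0.1062 -0.6691 -0.1916] | mm [-358.8 -460.2  112.1] rad [-0.159 -1.004 -0.287] q6 -0.12
```

```bash
r='x'; python3 -m inch '[{"dx":-0.19,"dy":-0.24,"dz":0.05},{"dx":-0.19,"dy":-0.24,"dz":0.05},{"dx":-0.19,"dy":-0.24,"dz":0.05},{"dx":-0.19,"dy":-0.24,"dz":0.05},{"dx":-0.19,"dy":-0.24,"dz":0.05}]'
python3 -m inch '[{"dx":-0.19,"dy":-0.24,"dz":0.03},{"dx":-0.19,"dy":-0.24,"dz":0.03},{"dx":-0.19,"dy":-0.24,"dz":0.03},{"dx":-0.19,"dy":-0.24,"dz":0.03},{"dx":-0.19,"dy":-0.24,"dz":0.03}]'
python3 - <<'E'
from h import *
R=tool(-.05,np.radians(58)); cam=np.array([.671-.29,.0105+.015,.215])
t=cam-R@[.0727,-.0011,.0302];rows(t,R,off=0)
E
```

```text
row d [-0.4484 -0.5753  0.1401] r [-0.1062 -0.6691 -0.1916] | mm [-358.8 -460.2  112.1] rad [-0.159 -1.004 -0.287] q6 -0.12validation failed for argument at $[0]...
validation failed for argument at $[0]...
```

```bash
python3 -m inch '[{"dx":-0.19,"dy":-0.24,"dz":0.05,"rx":0,"ry":0,"rz":0},{"dx":-0.19,"dy":-0.24,"dz":0.05,"rx":0,"ry":0,"rz":0},{"dx":-0.19,"dy":-0.24,"dz":0.05,"rx":0,"ry":0,"rz":0},{"dx":-0.19,"dy":-0.24,"dz":0.05,"rx":0,"ry":0,"rz":0},{"dx":-0.19,"dy":-0.24,"dz":0.05,"rx":0,"ry":0,"rz":0}]'
python3 - <<'E'
from h import *
R=tool(-.05,np.radians(58)); cam=np.array([.671-.29,.0105+.015,.215])
t=cam-R@[.0727,-.0011,.0302];rows(t,R,off=0)
E
```

```text
time: 1.1
tool_pos: [0.2965, 0.3485, 0.3645]
tool_rot: [0.0, 0.181, 0.983, 0.0]
contact_force: [1.2, -0.8, 0.3]
gripper_width: 1.0
grasp_force: 0.0
row d [-0.2573 -0.3334  0.0898] r [-0.1058 -0.6687 -0.1913] | mm [-205.9 -266.7   71.8] rad [-0.159 -1.003 -0.287] q6 -0.5
```

Now the rest with rotation; the tool's own axes at call start define the shift.

```bash
python3 -m inch '[{"dx":-0.257,"dy":-0.333,"dz":0.09,"rx":-0.106,"ry":-0.669,"rz":-0.191},{"dx":-0.257,"dy":-0.333,"dz":0.09,"rx":-0.106,"ry":-0.669,"rz":-0.191},{"dx":-0.257,"dy":-0.333,"dz":0.09,"rx":-0.106,"ry":-0.669,"rz":-0.191},{"dx":-0.257,"dy":-0.333,"dz":0.09,"rx":-0.106,"ry":-0.669,"rz":-0.191},{"dx":-0.257,"dy":-0.333,"dz":0.09,"rx":-0.106,"ry":-0.669,"rz":-0.191}]'
python3 - <<'E'
from h import *
R=tool(-.05,np.radians(58)); cam=np.array([.671-.29,.0105+.015,.215])
t=cam-R@[.0727,-.0011,.0302];rows(t,R,off=0)
E
```

```text
time: 1.6
tool_pos: [0.3669, 0.1148, 0.3126]
tool_rot: [0.356, 0.069, 0.932, -0.009]
contact_force: [0.6, 0.7, -0.9]
gripper_width: 0.998
grasp_force: 0.0
row d [-0.022  -0.1062  0.0484] r [-0.0304 -0.1886 -0.0536] | mm [-17.6 -84.9  38.8] rad [-0.046 -0.283 -0.08 ] q6 -1.15
```

```bash
python3 -m inch '[{"dx":-0.022,"dy":-0.106,"dz":0.048,"rx":-0.03,"ry":-0.189,"rz":-0.054},{"dx":-0.022,"dy":-0.106,"dz":0.048,"rx":-0.03,"ry":-0.189,"rz":-0.054},{"dx":-0.022,"dy":-0.106,"dz":0.048,"rx":-0.03,"ry":-0.189,"rz":-0.054},{"dx":-0.022,"dy":-0.106,"dz":0.048,"rx":-0.03,"ry":-0.189,"rz":-0.054}]'
python3 - <<'E'
from h import *
s=state();print(s['joint_pos'])
i=optics.camera_info('wrist');im=optics.grab_frame('wrist');np.savez('w1.npz',im=im,**i)
cv2.imwrite('pics/d.png',im[::-1,::-1,::-1])
M=np.array([[0,y,z] for y in(.048,.062,-.048,-.062) for z in(.135,.175)])
print(proj(i,world([.671,.0105,-.05],M)).round())
E
```

```text
time: 2.0
tool_pos: [0.3932, 0.0251, 0.2912]
tool_rot: [0.481, 0.026, 0.876, -0.014]
contact_force: [0.2, 0.1, -0.2]
gripper_width: 1.002
grasp_force: 0.0
[-0.14628514 -0.73438756  2.49043073  0.19833072  0.38940191 -1.80097274]
[[306. 196.]
 [308. 236.]
 [320. 196.]
 [322. 236.]
 [209. 196.]
 [208. 236.]
 [195. 196.]
 [193. 236.]]
```

View pics/d.png

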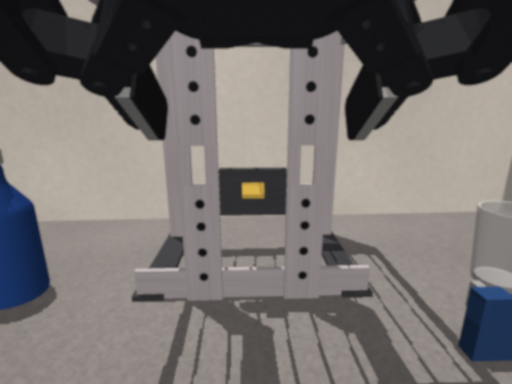

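The wrist view (shown turned 180°) is clear. The open slots are at (197,166) and (307,166), the yellow catch at (253,190), and round black dots sit above and below. The prediction is within about 2 px, so I refine it to subpixel.

```bash
python3 - <<'E'
from h import *
d=np.load('w1.npz');i={k:d[k] for k in d if k!='im'};g=cv2.GaussianBlur(cv2.cvtColor(d['im'],cv2.COLOR_RGB2GRAY),(0,0),.6).astype(float)
def edge(prof,x0,sign):   # subpixel edge: max gradient
    gr=np.diff(prof)*sign;k=int(np.argmax(gr));
    if 0<k<len(gr)-1:
        a,b,c=gr[k-1:k+2];k=k+.5*(a-c)/(a-2*b+c)
    return x0+k+.5
us=[];
for c in(313,201):
    h=g[205:228].mean(0);
    l=edge(h[c-14:c+1],c-14,1);r=edge(h[c:c+15],c,-1)
    v=g[:,c-3:c+4].mean(1);b=edge(v[185:215],185,1);t=edge(v[215:250],215,-1)
    us.append((l,r,b,t))
us=np.array(us);print(us.round(2))
# residual: left/right at z=.1565, bottoms/tops at centre, incl. upright outer edges unused
def f(p):
    o=[]
    for k,s in enumerate((1,-1)):
        W=proj(i,world(p[:3],[[0,s*.055+.007,.155],[0,s*.055-.007,.155],[0,s*.055,.135],[0,s*.055,.175]]))
        W[:,1]+=0
        l,r,b,t=us[k];o+=[*(np.sort(W[:2,0])-[l,r]),W[2,1]-b+p[3],W[3,1]-t+p[3]]
    return np.array(o)
r=least_squares(f,[.671,.0105,-.05,0]);print(r.x.round(4),r.fun.round(2))
T=optics.camera_info('top')
r2=least_squares(lambda p:np.r_[f(np.r_[p,0]) , (np.array([p[2]+.05])*60)],[.671,.0105,-.05]);print('with yaw prior',r2.x.round(4),r2.fun.round(2))
print('px per mm', 303/290)
E
```

```text
[[306.44 319.5  199.17 237.59]
 [198.39 211.17 198.56 238.18]]
[ 0.6829  0.0114 -0.0696  0.3054] [-0.34  0.31 -0.07  0.2  -0.51  0.54  0.32 -0.45]
with yaw prior [ 0.6838  0.0112 -0.0522] [-0.5   0.2  -0.4  -0.11 -0.32  0.61  0.47 -0.52 -0.13]
px per mm 1.0448275862068965
```

```bash
python3 - <<'E'
from h import *
d=np.load('w1.npz');i={k:d[k] for k in d if k!='im'};g=cv2.GaussianBlur(cv2.cvtColor(d['im'],cv2.COLOR_RGB2GRAY),(0,0),.6).astype(float)
us=np.array([[306.44,319.5,199.17,237.59],[198.39,211.17,198.56,238.18]])
def f(p):
    o=[]
    for k,s in enumerate((1,-1)):
        W=proj(i,world(p[:3],[[.004,s*.062,.155],[0,s*.048,.155],[.004,s*.055,.135],[0,s*.055,.175]]))
        l,r,b,t=us[k];o+=[*(np.sort(W[:2,0])-[l,r]),W[2,1]-b+p[3],W[3,1]-t+p[3]]
    return np.array(o)
r=least_squares(f,[.671,.0105,-.05,0]);print(r.x.round(4),r.fun.round(2))
p=r.x[:3]
for q in(p,[.675,.011,-.05]): print('feet',proj(i,world(q,[[0,.055,0],[0,-.055,0],[0,.075,.1],[0,.035,.1],[0,-.035,.1],[0,-.075,.1]])).round(1).tolist())
for c in(307,209): print(c,g[76:98,c-4:c+5].mean(1).round().astype(int).tolist())
print('row z=.1',g[163:168].mean(0)[175:345].round().astype(int).tolist())
# rack in top & scene with rail corners
S=optics.camera_info('scene');T=optics.camera_info('top')
M=[[-.075,.133,.325],[-.075,-.133,.325],[-.055,.133,.325],[-.075,.133,.295],[-.075,-.133,.295]]
for q in(p,[.675,.011,-.05]): print('T',proj(T,world(q,M)).round(1).tolist(),'S',proj(S,world(q,M)).round(1).tolist())
b=cv2.imread('pics/b.png',0);a=cv2.imread('pics/a.png',0)
print('top col',[ (c,b[165:182,c].tolist()) for c in(215,285)])
print('scene row',[ (r,a[r,255:285].tolist()) for r in(130,150,170,188)])
E
```

```text
[ 0.6798  0.0116 -0.0673  0.3932] [ 0.16  0.1   0.21 -0.13 -0.37  0.11  0.67 -0.75]
feet [[306.3, 84.3], [210.4, 83.8], [329.6, 166.1], [291.9, 166.0], [225.6, 165.8], [187.6, 165.7]]
feet [[306.3, 81.2], [209.1, 81.7], [330.1, 164.0], [291.6, 164.1], [224.4, 164.4], [186.1, 164.5]]
307 [82, 81, 82, 82, 82, 84, 91, 105, 119, 126, 129, 129, 129, 128, 129, 129, 129, 129, 129, 129, 129, 129]
209 [82, 82, 81, 82, 82, 82, 82, 83, 90, 104, 119, 127, 129, 129, 129, 129, 129, 129, 129, 129, 128, 129]
row z=.1 [147, 147, 146, 144, 141, 135, 133, 132, 132, 132, 133, 133, 132, 131, 131, 131, 131, 131, 131, 130, 130, 131, 132, 133, 132, 133, 134, 132, 130, 127, 125, 124, 125, 127, 128, 129, 130, 131, 132, 133, 133, 133, 134, 134, 135, 135, 134, 133, 130, 127, 126, 128, 136, 141, 143, 143, 142, 142, 141, 141, 141, 142, 142, 143, 144, 144, 144, 144, 144, 144, 143, 143, 142, 142, 141, 141, 141, 141, 141, 142, 142, 142, 142, 142, 142, 142, 143, 144, 144, 144, 144, 144, 144, 144, 144, 144, 144, 144, 144, 144, 144, 145, 144, 144, 144, 144, 143, 143, 143, 143, 144, 145, 145, 145, 144, 140, 133, 128, 12
[... 713 characters left out ...]
4, 137, 100, 64, 55, 44, 77, 69, 64, 62, 63, 62, 65])]
scene row [(130, [145, 145, 145, 144, 143, 144, 144, 144, 142, 144, 166, 203, 218, 218, 217, 218, 220, 218, 216, 215, 214, 214, 215, 215, 215, 215, 215, 216, 215, 216]), (150, [142, 143, 145, 145, 144, 144, 143, 144, 143, 138, 137, 183, 212, 215, 213, 214, 213, 214, 214, 202, 171, 146, 141, 142, 144, 145, 146, 146, 141, 106]), (170, [143, 145, 145, 145, 145, 145, 144, 147, 145, 143, 154, 189, 208, 209, 209, 210, 210, 208, 211, 207, 171, 120, 99, 105, 109, 110, 110, 108, 110, 109]), (188, [145, 145, 145, 147, 148, 146, 147, 149, 148, 149, 162, 190, 203, 205, 205, 204, 205, 206, 208, 209, 207, 203, 199, 195, 193, 193, 193, 193, 193, 192])]
```

```bash
python3 - <<'E'
from h import *
R=tool(-.033,.663);rows([.548,-.241,.035],R,off=.265)
d=np.load('w1.npz');i={k:d[k] for k in d if k!='im'}
W=proj(i,world([.6795,.0113,-.027],[[.004,.062,.155],[0,.048,.155],[0,-.048,.155],[.004,-.062,.155]]));print(W.round(2).tolist(),'meas 319.5 306.44 211.17 198.39')
E
```

```text
row d [ 0.0454 -0.3274  0.0387] r [-0.0108  0.227  -0.0117] | mm [  36.3 -261.9   31. ] rad [-0.016  0.34  -0.018] q6 -1.8
[[319.99, 217.42], [306.63, 216.75], [211.21, 217.41], [198.28, 218.26]] meas 319.5 306.44 211.17 198.39
```

```bash
python3 -m inch '[{"dx":0.045,"dy":-0.327,"dz":0.039,"rx":-0.011,"ry":0.227,"rz":-0.012},{"dx":0.045,"dy":-0.327,"dz":0.039,"rx":-0.011,"ry":0.227,"rz":-0.012},{"dx":0.045,"dy":-0.327,"dz":0.039,"rx":-0.011,"ry":0.227,"rz":-0.012},{"dx":0.045,"dy":-0.327,"dz":0.039,"rx":-0.011,"ry":0.227,"rz":-0.012},{"dx":0.045,"dy":-0.327,"dz":0.039,"rx":-0.011,"ry":0.227,"rz":-0.012}]'
python3 -m inch '[{"dx":0,"dy":-0.02,"dz":0,"rx":0,"ry":0,"rz":0},{"dx":0,"dy":-0.02,"dz":0,"rx":0,"ry":0,"rz":0}]'
python3 - <<'E'
from h import *
s=state();print(s['joint_pos'])
i=optics.camera_info('wrist');im=optics.grab_frame('wrist');np.savez('w2.npz',im=im,**i)
M=[[-.1015,.0445,.013],[-.0225,.0445,.013],[-.1015,-.0445,.013],[-.0225,-.0445,.013],[-.022,.01,.05],[-.022,-.01,.05],[0,.055,.06]]
P=proj(i,world([.5484,-.2408,-.033],M));print(P.round(1).tolist())
cv2.imwrite('pics/e.png',cv2.resize(im[::-1,::-1,::-1],(800,600),interpolation=cv2.INTER_CUBIC))
R=tool(-.033,.663);rows([.548,-.241,.035],R,off=.265)
E
```

```text
time: 2.55
tool_pos: [0.3876, -0.2143, 0.2495]
tool_rot: [0.327, 0.013, 0.945, -0.005]
contact_force: [1.4, 0.5, 0.2]
gripper_width: 0.998
grasp_force: 0.0
time: 2.75
tool_pos: [0.3872, -0.2304, 0.2492]
tool_rot: [0.326, 0.015, 0.945, -0.005]
contact_force: [1.3, -0.3, -0.3]
gripper_width: 0.998
grasp_force: 0.0
[-0.80613738 -0.35771304  2.28885995  0.63716635  0.80990752 -2.70030946]
[[323.9, 56.3], [305.4, 149.8], [172.1, 55.9], [193.9, 149.5], [262.8, 187.4], [235.4, 187.3], [320.8, 214.9]]
row d [ 0.006  -0.0083  0.0035] r [0.0017 0.0003 0.0022] | mm [ 4.8 -6.6  2.8] rad [0.003 0.    0.003] q6 -2.7
```

View pics/e.png

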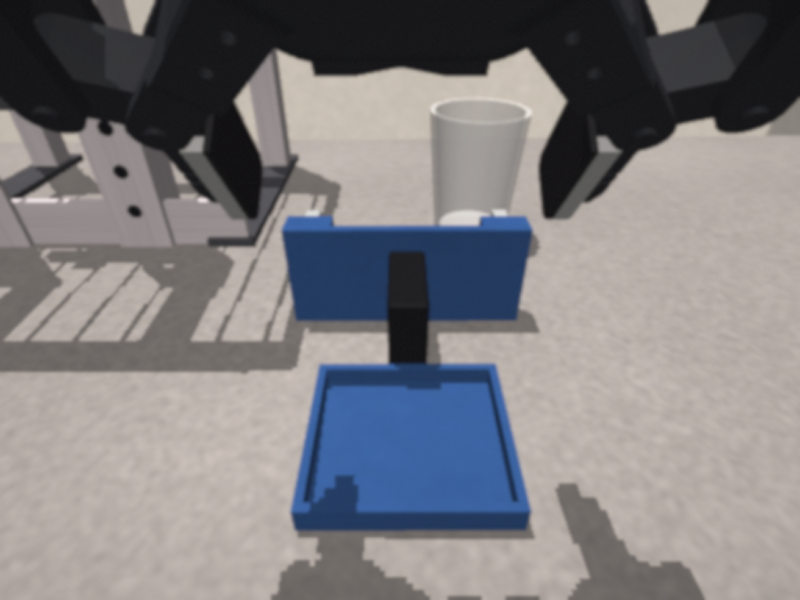

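The wrist view (turned 180°, scaled 1.56) shows the right bracket square on. The tray corners are at (293,514), (528,514), (321,366) and (496,366), the black grip block at (408,280), and the beaker behind it at (480,160). I fit the pose from these.

```bash
python3 - <<'E'
from h import *
d=np.load('w2.npz');i={k:d[k] for k in d if k!='im'}
cv=lambda u,v:[511-((u+.5)/1.5625-.5),383-((v+.5)/1.5625-.5)]
M=np.array([[-.1015,.0445,.013],[-.1015,-.0445,.013],[-.0225,.0445,.013],[-.0225,-.0445,.013],[-.022,.01,.05],[-.022,-.01,.05],[-.1015,.0445,.0],[-.1015,-.0445,.0]])
uv=np.array([cv(292,513),cv(529,513),cv(321,366),cv(496,366),cv(388,303),cv(428,303),cv(294,530),cv(528,530)])
p,e=fit([(i,M,uv)],[.548,-.241,-.03]);print(p.round(4),e.round(1).tolist())
R=tool(p[2],.663);c,s=np.cos(p[2]),np.sin(p[2])
G=[p[0]-.002*c,p[1]-.002*s,.034]
rows(G,R)
print('expected TCP',(np.array(G)-R[:,2]*.155).round(4))
E
```

```text
[ 0.548  -0.2404 -0.0313] [[0.1, 0.7], [0.3, 0.5], [0.1, 0.4], [0.5, 0.3], [0.4, 2.3], [1.4, 2.3], [1.4, 0.3], [2.4, 0.4]]
row d [ 0.0088 -0.0081  0.1404] r [0.001  0.0003 0.0013] | mm [  7.1  -6.5 112.3] rad [0.002 0.    0.002] q6 -2.7
expected TCP [ 0.4506 -0.2374  0.1562]
```

```bash
python3 -m inch '[{"dx":0.009,"dy":-0.008,"dz":0.06,"rx":0,"ry":0,"rz":0},{"dx":0.009,"dy":-0.008,"dz":0.1,"rx":0,"ry":0,"rz":0},{"dx":0.009,"dy":-0.008,"dz":0.14,"rx":0.001,"ry":0,"rz":0.001},{"dx":0.009,"dy":-0.008,"dz":0.14,"rx":0.001,"ry":0,"rz":0.001},{"dx":0.009,"dy":-0.008,"dz":0.14,"rx":0.001,"ry":0,"rz":0.001}]'
python3 - <<'E'
from h import *
p=[.548,-.2404,-.0313];R=tool(p[2],.663);rows([p[0]-.002,p[1],.034],R);print(state()['joint_pos'].round(2))
E
```

```text
time: 3.3
tool_pos: [0.4504, -0.2352, 0.156]
tool_rot: [0.326, 0.013, 0.945, -0.004]
contact_force: [-0.2, 1.3, 0.5]
gripper_width: 0.998
grasp_force: 0.0
row d [-0.0004 -0.0028  0.    ] r [0.0017 0.0003 0.0022] | mm [-0.4 -2.2  0. ] rad [0.003 0.    0.003] q6 -2.85
[-0.71 -0.01  2.18  0.8   0.57 -2.85]
```

```bash
python3 -m inch '[{"dx":0,"dy":-0.003,"dz":0,"rx":0.001,"ry":0,"rz":0.002},{"dx":0,"dy":-0.003,"dz":0,"rx":0.001,"ry":0,"rz":0.002}]'
python3 -m inch '[{"dx":0,"dy":0,"dz":0,"rx":0,"ry":0,"rz":0},{"dx":0,"dy":0,"dz":0,"rx":0,"ry":0,"rz":0},{"dx":0,"dy":0,"dz":0,"rx":0,"ry":0,"rz":0},{"dx":0,"dy":0,"dz":0,"rx":0,"ry":0,"rz":0},{"dx":0,"dy":0,"dz":0,"rx":0,"ry":0,"rz":0}]' -1
python3 -m inch '[{"dx":0,"dy":0,"dz":0,"rx":0,"ry":0,"rz":0},{"dx":0,"dy":0,"dz":0,"rx":0,"ry":0,"rz":0},{"dx":0,"dy":0,"dz":0,"rx":0,"ry":0,"rz":0}]'
```

```text
time: 3.5
tool_pos: [0.4503, -0.2398, 0.1582]
tool_rot: [0.328, 0.016, 0.945, -0.007]
contact_force: [-0.1, -0.4, 0.7]
gripper_width: 1.0
grasp_force: 0.0
time: 4.0
tool_pos: [0.4499, -0.2394, 0.1563]
tool_rot: [0.326, 0.016, 0.945, -0.005]
contact_force: [-3.6, 2.9, 4.1]
gripper_width: 0.224
grasp_force: 60.4
time: 4.3
tool_pos: [0.45, -0.2394, 0.1563]
tool_rot: [0.326, 0.016, 0.945, -0.005]
contact_force: [-3.6, 2.7, 5.7]
gripper_width: 0.224
grasp_force: 60.4
```

```bash
cat >> h.py <<'E'
RACK=np.array([.6795,.0112,-.027])
def Rz(a): return Ro.from_euler('z',a).as_matrix()
def save_grip(p):
    s=state();R=q2R(s['tool_rot']);phi=np.arctan2(-R[0,1],R[1,1])
    g=R.T@(np.array([p[0],p[1],.035])-s['tool_pos']);g[1]=0
    np.savez('grip.npz',g=g,Rb=R.T@Rz(phi));print('grip in tool',g.round(4),'phi',phi)
def goal(xr,zr,yr=0,pt=(.048,0,.015)):
    """row bringing bracket tabs point to rack coords (xr,yr,zr)"""
    d=np.load('grip.npz');s=state();R0=q2R(s['tool_rot']);Rb=Rz(RACK[2]);R=Rb@d['Rb'].T
    w=Rb@[xr,yr,zr]+[RACK[0],RACK[1],0]; grip=w-Rb@np.array(pt)
    t=grip-R@d['g'];rv=Ro.from_matrix(R0.T@R).as_rotvec();dd=R0.T@(t-s['tool_pos'])
    print('row d',np.round(dd/.8,4),'r',np.round(rv/1.5,4),'mm',np.round(dd*1e3,1),'tcp',t.round(4),'dist',np.linalg.norm(dd).round(3))
def where():
    d=np.load('grip.npz');s=state();R=q2R(s['tool_rot']);Rb=R@d['Rb'];g=s['tool_pos']+R@d['g']
    w=g+Rb@[.048,0,.015];B=Rz(RACK[2]);print('tabs in rack mm',(B.T@(w-[RACK[0],RACK[1],0])*1e3).round(1),'rot',Ro.from_matrix(B.T@Rb).as_rotvec().round(3),'F',(B.T@s['contact_force']).round(1),'q',s['joint_pos'].round(2),'t',s['time'])
E
python3 - <<'E'
from h import *
save_grip([.548,-.2404]);R=q2R(state()['tool_rot']);print(R.round(4).tolist());print('up 110mm row',(R.T@[0,0,.11]/.8).round(4));
where();goal(-.035,.160)
E
```

```text
grip in tool [-0.0023  0.      0.1559] phi -0.0335029053764648
[[-0.7866, 0.0335, 0.6165], [0.0266, 0.9994, -0.0204], [-0.6168, 0.0004, -0.7871]]
up 110mm row [-8.480e-02  1.000e-04 -1.082e-01]
tabs in rack mm [ -76.7 -257.6   50. ] rot [-0.    -0.    -0.007] F [-3.7  2.6  5.7] q [-0.72 -0.01  2.18  0.8   0.57 -2.86] t 4.3
row d [-0.1241  0.3212 -0.0773] r [-0.0027  0.     -0.0034] mm [-99.3 257.  -61.8] tcp [0.4985 0.016  0.2663] dist 0.282
```

```bash
python3 -m inch '[{"dx":-0.02,"dy":0,"dz":-0.026,"rx":0,"ry":0,"rz":0},{"dx":-0.055,"dy":0,"dz":-0.07,"rx":0,"ry":0,"rz":0},{"dx":-0.085,"dy":0,"dz":-0.108,"rx":0,"ry":0,"rz":0},{"dx":-0.085,"dy":0,"dz":-0.108,"rx":0,"ry":0,"rz":0},{"dx":-0.085,"dy":0,"dz":-0.108,"rx":0,"ry":0,"rz":0}]'
python3 - <<'E'
from h import *
where();goal(-.05,.160)
i=optics.camera_info('wrist');im=optics.grab_frame('wrist');np.savez('w3.npz',im=im,**i)
cv2.imwrite('pics/f.png',im[::-1,::-1,::-1])
E
```

```text
time: 4.8
tool_pos: [0.4499, -0.2394, 0.266]
tool_rot: [0.326, 0.016, 0.945, -0.006]
contact_force: [0.1, -0.1, -3.4]
gripper_width: 0.229
grasp_force: 60.1
tabs in rack mm [ -76.7 -257.8  159.6] rot [-0.002  0.001 -0.006] F [ 0.1 -0.1 -3.4] q [-0.72 -0.22  2.15  0.6   0.76 -2.6 ] t 4.8
row d [-0.0252  0.3211  0.0186] r [-0.0035 -0.0004 -0.0026] mm [-20.1 256.8  14.9] tcp [0.4835 0.0164 0.2663] dist 0.258
```

View pics/f.png

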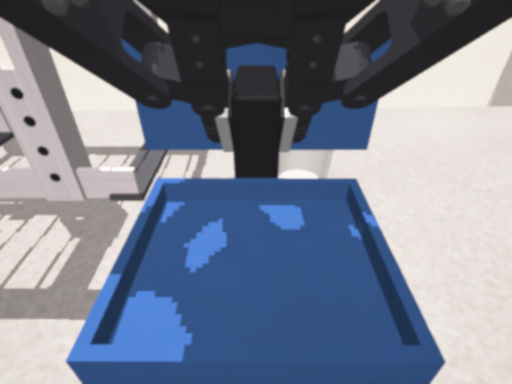

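The bracket is held. The tray corners in the turned picture are at (68,358), (440,358), (163,179) and (355,179). I check how it sits in the hand and start the traverse.

```bash
python3 - <<'E'
from h import *
d=np.load('w3.npz');i={k:d[k] for k in d if k!='im'}
s=state();R0=q2R(s['tool_rot']);g=np.load('grip.npz')
M=np.array([[-.1015,.0445,-.022],[-.1015,-.0445,-.022],[-.0225,.0445,-.022],[-.0225,-.0445,-.022]])
uv=np.array([[511-68,383-358],[511-440,383-358],[511-163,383-179],[511-355,383-179]],float)
Rb=R0@g['Rb'];X=(s['tool_pos']+R0@g['g'])+M@Rb.T
print('pred flipped',([511,383]-proj(i,X)).round(1).tolist())
f=lambda q:(proj(i,s['tool_pos']+R0@(g['g']+q[:3]*.01)+M@(R0@g['Rb']@Ro.from_rotvec(q[3:]).as_matrix()).T)-uv).ravel()
r=least_squares(lambda q:np.r_[f(q),q[:3]*2,q[3:]*30],np.zeros(6));print('dgrip mm(tool)',(r.x[:3]*10).round(1),'rot',r.x[3:].round(3),f(r.x).round(1))
E
```

```text
pred flipped [[62.0, 370.4], [435.0, 370.9], [153.5, 184.9], [350.6, 185.3]]
dgrip mm(tool) [-2.6 -1.9 -0. ] rot [-0.027  0.006 -0.019] [-1.   1.5 -0.3 -1.   3.4 -1.6 -0.8  0.6]
```

```bash
sleep 1; python3 -m inch '[{"dx":-0.025,"dy":0.06,"dz":0.019,"rx":-0.003,"ry":0,"rz":-0.003},{"dx":-0.025,"dy":0.12,"dz":0.019,"rx":-0.003,"ry":0,"rz":-0.003},{"dx":-0.025,"dy":0.18,"dz":0.019,"rx":-0.003,"ry":0,"rz":-0.003},{"dx":-0.025,"dy":0.23,"dz":0.019,"rx":-0.003,"ry":0,"rz":-0.003},{"dx":-0.025,"dy":0.28,"dz":0.019,"rx":-0.003,"ry":0,"rz":-0.003}]'
python3 - <<'E'
from h import *
where();goal(-.03,.160)
E
```

```text
time: 5.35
tool_pos: [0.4812, -0.0144, 0.2624]
tool_rot: [0.323, 0.013, 0.946, -0.004]
contact_force: [-0.1, 0.1, -4.6]
gripper_width: 0.227
grasp_force: 60.2
tabs in rack mm [-52.3 -30.8 155. ] rot [ 0.001  0.007 -0.   ] F [-0.1  0.1 -4.6] q [-0.21 -0.31  2.23  0.21  0.58 -1.89] t 5.35
row d [-0.0243  0.0387  0.0126] r [ 0.0007 -0.0048 -0.0007] mm [-19.4  30.9  10.1] tcp [0.5035 0.0159 0.2663] dist 0.038
```

```bash
python3 - <<'E'
from h import *
d=np.load('w3.npz');i={k:d[k] for k in d if k!='im'};im=d['im'][::-1,::-1].astype(int)
m=(im[...,2]-im[...,0]>25)
g=np.load('grip.npz')
s=dict(tool_pos=None)
# tool pose at w3 from camera pose
tp=np.array([.4499,-.2394,.266]);R0=q2R([.326,.016,.945,-.0055])
Rw=np.array(i['R']);cam=-Rw.T@i['t'];A=np.array([[0,-.958,-.286],[1,0,0],[0,-.286,.958]])
L=[];Rr=[]
for v in range(190,350,10):
    c=np.flatnonzero(m[v]);print(v,c.min(),c.max(),end=' | ')
    L.append((c.min()-.5,v));Rr.append((c.max()+.5,v))
L=511-np.array(L);Rr=511-np.array(Rr);L[:,1]=383-(511-L[:,1]);Rr[:,1]=383-(511-Rr[:,1])
R0=Rw.T@A.T;R0=Ro.from_matrix(R0).as_matrix()  # consistent w/ camera_info
tp=cam-R0@[.0727,-.0011,.0302];print('\n',tp)
def f(q):
    o=[]
    for uv,y in((L,.0445),(Rr,-.0445)):
        E=proj(i,tp+R0@(g['g']+np.r_[0,q[0]*.01,0])+np.array([[-.1015,y,-.022],[-.0225,y,-.022]])@(R0@g['Rb']@Ro.from_rotvec([q[1],q[2],q[3]]).as_matrix()).T)
        k=(E[1,0]-E[0,0])/(E[1,1]-E[0,1]);o.append(E[0,0]+k*(uv[:,1]-E[0,1])-uv[:,0])
    return np.concatenate(o)
print(f([0,0,0,0]).round(1))
r=least_squares(lambda q:np.r_[f(q),q[1:]*100],[0,0,0,0]);print('dy mm',r.x[0]*10,'rot',r.x[1:].round(4),f(r.x).round(1))
E
```

```text
190 150 361 | 200 145 365 | 210 140 370 | 220 136 376 | 230 131 380 | 240 126 385 | 250 121 390 | 260 116 395 | 270 111 400 | 280 106 404 | 290 100 409 | 300 95 414 | 310 90 419 | 320 85 424 | 330 80 429 | 340 76 434 | 
 [ 0.45000379 -0.23921579  0.26622302]
[ 0.1  0.1  0.   1.   1.   1.   1.   1.   0.9  0.9 -0.1 -0.1 -0.1 -0.2
 -0.2  0.8  4.2  3.5  3.7  5.   4.2  4.5  4.8  5.   5.3  4.5  4.8  5.
  5.3  5.5  5.8  6. ]
dy mm -1.0690999837847877 rot [ 0.0004  0.0141 -0.0029] [-1.5 -1.4 -1.3 -0.2 -0.1  0.   0.1  0.2  0.3  0.4 -0.5 -0.4 -0.2 -0.1
 -0.   1.1  1.4  0.4  0.4  1.4  0.5  0.5  0.5  0.5  0.6 -0.4 -0.4 -0.4
 -0.4 -0.3 -0.3 -0.3]
```

```bash
python3 - <<'E'
from h import *
d=dict(np.load('grip.npz'));d['g'][1]=-.001;np.savez('grip.npz',**d)
where();goal(-.025,.160)
E
```

```text
tabs in rack mm [-52.3 -31.8 155. ] rot [ 0.001  0.007 -0.   ] F [-0.1  0.1 -4.6] q [-0.21 -0.31  2.23  0.21  0.58 -1.89] t 5.35
row d [-0.0292  0.0399  0.0165] r [ 0.0007 -0.0048 -0.0007] mm [-23.4  31.9  13.2] tcp [0.5086 0.0168 0.2663] dist 0.042
```

```bash
python3 -m inch '[{"dx":-0.029,"dy":0.04,"dz":0.0165,"rx":0,"ry":-0.005,"rz":0},{"dx":-0.029,"dy":0.04,"dz":0.0165,"rx":0,"ry":-0.005,"rz":0},{"dx":-0.029,"dy":0.04,"dz":0.0165,"rx":0,"ry":-0.005,"rz":0},{"dx":-0.029,"dy":0.04,"dz":0.0165,"rx":0,"ry":-0.005,"rz":0}]'
python3 - <<'E'
from h import *
where();goal(-.025,.160);goal(0.001,.160)
im=optics.grab_frame('top');im2=optics.grab_frame('scene')
A=cv2.resize(im[90:200,190:310],None,fx=3.3,fy=3.3,interpolation=cv2.INTER_CUBIC);B=cv2.resize(im2[150:260,255:375],None,fx=3.3,fy=3.3,interpolation=cv2.INTER_CUBIC)
cv2.imwrite('pics/g.png',np.hstack([A,B])[:,:,::-1])
E
```

```text
time: 5.75
tool_pos: [0.5091, 0.0145, 0.2676]
tool_rot: [0.327, 0.013, 0.945, -0.004]
contact_force: [-0.1, 0.6, -3.9]
gripper_width: 0.225
grasp_force: 60.6
tabs in rack mm [-24.2  -2.4 161.6] rot [ 0.    -0.002 -0.001] F [-0.2  0.6 -3.9] q [-0.13 -0.24  2.16  0.12  0.56 -1.76] t 5.75
row d [0.0016 0.0029 0.0008] r [-0.0003  0.0014 -0.0007] mm [1.3 2.3 0.7] tcp [0.5086 0.0168 0.2663] dist 0.003
row d [-0.0239  0.0029  0.0209] r [-0.0003  0.0014 -0.0007] mm [-19.1   2.3  16.7] tcp [0.5346 0.0161 0.2663] dist 0.026
```

View pics/g.png

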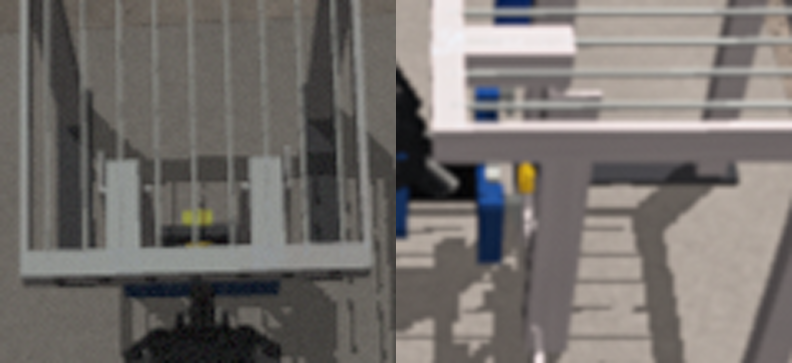

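The top crop shows the blue plate centred at column 201 and the yellow catch at 198, so the bracket is about 2.5 mm to the right. That agrees with the computed −2.4 mm. The side crop shows the tabs just in front of the uprights, with the catch at (527,178). I correct the offset and push in.

```bash
python3 -m inch '[{"dx":0.0016,"dy":0.003,"dz":0.001,"rx":0,"ry":0,"rz":0},{"dx":0.0016,"dy":0.003,"dz":0.001,"rx":0,"ry":0,"rz":0},{"dx":0.0016,"dy":0.003,"dz":0.001,"rx":0,"ry":0,"rz":0}]'
python3 - <<'E'
from h import *
where();goal(-.009,.160);goal(0.0,.160)
E
```

```text
time: 6.15
tool_pos: [0.5096, 0.0169, 0.2687]
tool_rot: [0.33, 0.013, 0.944, -0.005]
contact_force: [0.4, -0.3, -3.5]
gripper_width: 0.229
grasp_force: 60.6
tabs in rack mm [-2.320e+01 -1.000e-01  1.635e+02] rot [-0.    -0.007 -0.001] F [ 0.4 -0.3 -3.5] q [-0.13 -0.24  2.16  0.12  0.55 -1.75] t 6.15
row d [-0.0128 -0.0001  0.0141] r [-0.0006  0.0049 -0.0007] mm [-10.2  -0.1  11.3] tcp [0.5246 0.0163 0.2663] dist 0.015
row d [-0.0216 -0.0001  0.0211] r [-0.0006  0.0049 -0.0007] mm [-17.2  -0.1  16.9] tcp [0.5336 0.0161 0.2663] dist 0.024
```

```bash
python3 -m inch '[{"dx":-0.0065,"dy":0,"dz":0.006,"rx":0,"ry":0,"rz":0},{"dx":-0.013,"dy":0,"dz":0.0118,"rx":0,"ry":0,"rz":0},{"dx":-0.013,"dy":0,"dz":0.0118,"rx":0,"ry":0,"rz":0},{"dx":-0.013,"dy":0,"dz":0.0118,"rx":0,"ry":0,"rz":0}]'
python3 - <<'E'
from h import *
where();goal(0.0,.160)
E
```

```text
time: 6.55
tool_pos: [0.5241, 0.0168, 0.2679]
tool_rot: [0.33, 0.013, 0.944, -0.004]
contact_force: [0.4, 0.2, -4.2]
gripper_width: 0.227
grasp_force: 60.6
tabs in rack mm [ -8.8   0.3 162.6] rot [-0.    -0.007 -0.001] F [ 0.4  0.2 -4.2] q [-0.12 -0.2   2.13  0.11  0.54 -1.74] t 6.55
row d [-0.0081 -0.0005  0.009 ] r [-0.0003  0.0047 -0.0002] mm [-6.4 -0.4  7.2] tcp [0.5336 0.0161 0.2663] dist 0.01
```

```bash
python3 -m inch '[{"dx":-0.004,"dy":0,"dz":0.0045,"rx":0,"ry":0.004,"rz":0},{"dx":-0.008,"dy":0,"dz":0.009,"rx":0,"ry":0.004,"rz":0},{"dx":-0.008,"dy":0,"dz":0.009,"rx":0,"ry":0.004,"rz":0},{"dx":-0.008,"dy":0,"dz":0.009,"rx":0,"ry":0.004,"rz":0}]'
python3 - <<'E'
from h import *
where();goal(0.0,.160);goal(.001,.160)
E
```

```text
time: 6.95
tool_pos: [0.5326, 0.0167, 0.2648]
tool_rot: [0.325, 0.013, 0.946, -0.004]
contact_force: [-4.3, -0.7, -4.1]
gripper_width: 0.226
grasp_force: 61.0
tabs in rack mm [ -1.3   0.6 158.1] rot [-0.     0.003  0.   ] F [-4.3 -0.8 -4.1] q [-0.12 -0.17  2.11  0.11  0.54 -1.74] t 6.95
row d [-0.0021 -0.0007 -0.0007] r [-0.0001 -0.0019  0.0002] mm [-1.6 -0.6 -0.6] tcp [0.5336 0.0161 0.2663] dist 0.002
row d [-0.003  -0.0007  0.0001] r [-0.0001 -0.0019  0.0002] mm [-2.4 -0.6  0.1] tcp [0.5346 0.0161 0.2663] dist 0.002
```

```bash
python3 -m inch '[{"dx":0.004,"dy":0,"dz":0.005,"rx":0,"ry":0,"rz":0},{"dx":0.0077,"dy":0,"dz":0.0098,"rx":0,"ry":0,"rz":0},{"dx":0.0077,"dy":0,"dz":0.0098,"rx":0,"ry":0,"rz":0}]'
python3 - <<'E'
from h import *
where()
E
```

```text
time: 7.25
tool_pos: [0.5325, 0.0168, 0.2554]
tool_rot: [0.325, 0.013, 0.946, -0.004]
contact_force: [-8.4, 0.8, -0.4]
gripper_width: 0.224
grasp_force: 61.7
tabs in rack mm [ -1.3   0.7 148.8] rot [ 0.     0.002 -0.   ] F [-8.4  0.6 -0.4] q [-0.12 -0.16  2.12  0.12  0.52 -1.74] t 7.25
```

```bash
python3 -m inch '[{"dx":0.0045,"dy":0,"dz":0.0045,"rx":0,"ry":0,"rz":0},{"dx":0.0082,"dy":0,"dz":0.0093,"rx":0,"ry":0,"rz":0},{"dx":0.0082,"dy":0,"dz":0.0093,"rx":0,"ry":0,"rz":0}]'
python3 - <<'E'
from h import *
where()
E
```

```text
time: 7.55
tool_pos: [0.5317, 0.0168, 0.2448]
tool_rot: [0.325, 0.013, 0.946, -0.004]
contact_force: [-6.8, 0.1, -1.5]
gripper_width: 0.225
grasp_force: 61.6
tabs in rack mm [ -2.3   0.6 138. ] rot [ 0.     0.003 -0.   ] F [-6.8 -0.1 -1.5] q [-0.12 -0.14  2.12  0.12  0.5  -1.75] t 7.55
```

```bash
python3 -m inch '[{"dx":0.0031,"dy":0,"dz":0.0039,"rx":0,"ry":0,"rz":0},{"dx":0.0031,"dy":0,"dz":0.0039,"rx":0,"ry":0,"rz":0},{"dx":0.0031,"dy":0,"dz":0.0039,"rx":0,"ry":0,"rz":0}]'
python3 - <<'E'
from h import *
where()
E
python3 -m inch '[{"dx":0.0015,"dy":0,"dz":0.002,"rx":0,"ry":0,"rz":0},{"dx":0.0015,"dy":0,"dz":0.002,"rx":0,"ry":0,"rz":0}]'
python3 - <<'E'
from h import *
where()
E
```

```text
time: 7.85
tool_pos: [0.5323, 0.0166, 0.2417]
tool_rot: [0.326, 0.013, 0.945, -0.004]
contact_force: [-2.1, -0.1, -5.0]
gripper_width: 0.224
grasp_force: 60.8
tabs in rack mm [ -1.3   0.4 135.3] rot [-0.     0.001 -0.   ] F [-2.1 -0.1 -5. ] q [-0.12 -0.13  2.12  0.12  0.49 -1.75] t 7.85
time: 8.05
tool_pos: [0.5324, 0.0166, 0.2412]
tool_rot: [0.326, 0.013, 0.945, -0.004]
contact_force: [-18.4, -0.4, 8.2]
gripper_width: 0.224
grasp_force: 63.7
tabs in rack mm [ -1.2   0.5 134.9] rot [-0.  0.  0.] F [-18.4  -0.9   8.2] q [-0.12 -0.13  2.12  0.12  0.49 -1.75] t 8.05
```

```bash
python3 -m inch '[{"dx":0.002,"dy":0,"dz":0.0015,"rx":0,"ry":0,"rz":0},{"dx":0.002,"dy":0,"dz":0.0015,"rx":0,"ry":0,"rz":0}]'
python3 - <<'E'
from h import *
where()
im=optics.grab_frame('top');im2=optics.grab_frame('scene')
A=cv2.resize(im[130:190,215:280],None,fx=6,fy=6,interpolation=cv2.INTER_CUBIC);B=cv2.resize(im2[180:240,270:335],None,fx=6,fy=6,interpolation=cv2.INTER_CUBIC)
cv2.imwrite('pics/i.png',np.hstack([A,B])[:,:,::-1])
E
```

```text
time: 8.25
tool_pos: [0.5321, 0.0166, 0.2408]
tool_rot: [0.327, 0.013, 0.945, -0.004]
contact_force: [-30.1, -0.1, 18.4]
gripper_width: 0.226
grasp_force: 66.0
tabs in rack mm [ -1.3   0.5 134.8] rot [-0.001 -0.002  0.   ] F [-30.   -0.9  18.4] q [-0.12 -0.13  2.12  0.12  0.49 -1.75] t 8.25
```

View pics/i.png

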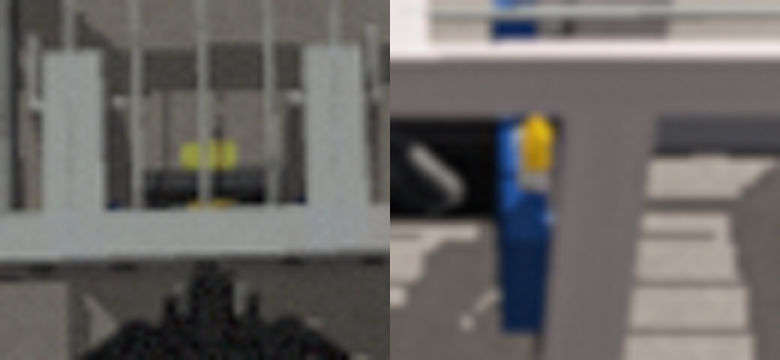

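In the side crop the yellow catch, at (538,145), stands out directly above the pale lip at (533,180). In the top crop its tail is back at its rest row, about 155, so it has snapped. I relieve the preload, then open and back out along the tool axis.

```bash
python3 -m inch '[{"dx":-0.001,"dy":0,"dz":-0.003,"rx":0,"ry":0,"rz":0},{"dx":-0.001,"dy":0,"dz":-0.003,"rx":0,"ry":0,"rz":0}]'
python3 - <<'E'
from h import *
where()
E
```

```text
time: 8.55
tool_pos: [0.5317, 0.0166, 0.2419]
tool_rot: [0.328, 0.013, 0.945, -0.005]
contact_force: [-0.5, 0.0, -3.3]
gripper_width: 0.23
grasp_force: 60.9
tabs in rack mm [ -1.5   0.3 136.1] rot [-0.    -0.003 -0.001] F [-0.6  0.  -3.3] q [-0.12 -0.14  2.13  0.12  0.49 -1.75] t 8.55
```

```bash
python3 -m inch '[{"dx":0,"dy":0,"dz":0,"rx":0,"ry":0,"rz":0},{"dx":0,"dy":0,"dz":0,"rx":0,"ry":0,"rz":0},{"dx":0,"dy":0,"dz":0,"rx":0,"ry":0,"rz":0},{"dx":0,"dy":0,"dz":0,"rx":0,"ry":0,"rz":0},{"dx":0,"dy":0,"dz":0,"rx":0,"ry":0,"rz":0}]' 1
python3 -m inch '[{"dx":0,"dy":0,"dz":-0.04,"rx":0,"ry":0,"rz":0},{"dx":0,"dy":0,"dz":-0.09,"rx":0,"ry":0,"rz":0},{"dx":0,"dy":0,"dz":-0.15,"rx":0,"ry":0,"rz":0},{"dx":0,"dy":0,"dz":-0.15,"rx":0,"ry":0,"rz":0},{"dx":0,"dy":0,"dz":-0.15,"rx":0,"ry":0,"rz":0}]'
python3 - <<'E'
from h import *
i=optics.camera_info('wrist');im=optics.grab_frame('wrist');np.savez('w4.npz',im=im,**i)
cv2.imwrite('pics/j.png',im[::-1,::-1,::-1])
B=Rz(RACK[2]);O=np.array([RACK[0],RACK[1],.12])+B@[-.048,0,0]
M=np.array([[-.1015,.0445,-.022],[-.1015,-.0445,-.022],[-.0225,.0445,-.022],[-.0225,-.0445,-.022]])
print(([511,383]-proj(i,O+M@B.T)).round(1).tolist())
# jar view / grasp plan
J=np.array([.550,.2657]);print('jar',J)
for phi in(.2,.35,.45):
    R=tool(phi,.61);rows([J[0],J[1],.055],R,off=.275)
print(state()['joint_pos'].round(2))
E
```

```text
time: 9.05
tool_pos: [0.5315, 0.0166, 0.241]
tool_rot: [0.327, 0.013, 0.945, -0.004]
contact_force: [0.4, 0.2, -1.0]
gripper_width: 0.995
grasp_force: 0.0
time: 9.55
tool_pos: [0.457, 0.0186, 0.3375]
tool_rot: [0.329, 0.013, 0.944, -0.005]
contact_force: [0.5, 0.8, -0.4]
gripper_width: 1.002
grasp_force: 0.0
[[185.2, 313.2], [327.8, 313.2], [203.2, 228.0], [309.4, 228.0]]
jar [0.55   0.2657]
row d [0.1087 0.2674 0.0019] r [-0.0904  0.0377 -0.122 ] | mm [ 86.9 213.9   1.5] rad [-0.136  0.057 -0.183] q6 -1.73
row d [0.1017 0.2393 0.0074] r [-0.15    0.0374 -0.2023] | mm [ 81.4 191.4   5.9] rad [-0.225  0.056 -0.303] q6 -1.73
row d [0.0953 0.2214 0.0124] r [-0.1897  0.0372 -0.2558] | mm [ 76.3 177.1   9.9] rad [-0.285  0.056 -0.384] q6 -1.73
[-0.14 -0.49  2.23  0.1   0.74 -1.73]
```

View pics/j.png

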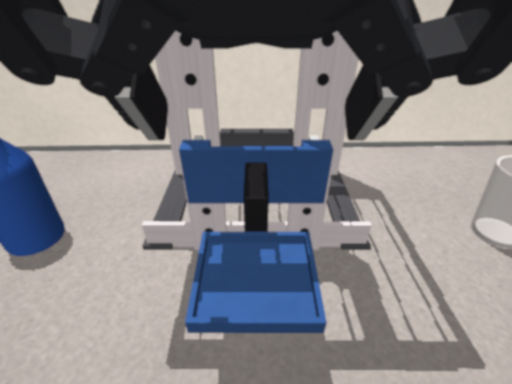

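The turned wrist view shows the bracket hanging. The tray corners are at (188,320), (325,320), (204,233) and (310,233), within about 4 mm of the prediction, and the bottle and beaker are undisturbed. Now the jar: I locate it and its neighbours.

```bash
python3 - <<'E'
from h import *
S=optics.camera_info('scene');T=optics.camera_info('top')
# tray from w4
d=np.load('w4.npz');i={k:d[k] for k in d if k!='im'}
uv=np.array([[511-188,383-318],[511-325,383-318],[511-204,383-233],[511-310,383-233]],float)
t=np.mean([atz(i,u,.098) for u in uv],0);B=Rz(RACK[2]);print('tray seen',t,'pred',np.array([RACK[0],RACK[1],0])+B@[-.110,0,.09])
b=cv2.imread('pics/b.png');a=cv2.imread('pics/a.png')
def blob(im,f,x0,y0,x1,y1):
    m=np.zeros(im.shape[:2],bool);c=im.astype(int);m[y0:y1,x0:x1]=f(c)[y0:y1,x0:x1];v,u=np.nonzero(m);return u.mean(),v.mean(),m.sum()
white=lambda c:(c.min(2)>105)
u=blob(b,white,156,205,182,230);print('cap top',u,atz(T,u[:2],.09))
white2=lambda c:(c.min(2)>150)
u=blob(a,white2,232,143,260,160);print('cap scene',u,atz(S,u[:2],.087))
red=lambda c:(c[...,2]-c[...,1]>60)
u=blob(b,red,138,238,168,266);print('red',u,atz(T,u[:2],.075))
for n in('tray',):print('lookalike grip',atz(T,(222,258),.05))
E
```

```text
tray seen [0.56485303 0.01400754 0.098     ] pred [0.56954009 0.01416964 0.09      ]
cap top (np.float64(164.7058823529412), np.float64(215.0686274509804), np.int64(204)) [0.55049811 0.27036099 0.09      ]
cap scene (np.float64(244.281045751634), np.float64(148.79738562091504), np.int64(153)) [0.54930856 0.26924424 0.087     ]
red (np.float64(149.48058252427185), np.float64(249.30582524271844), np.int64(206)) [0.45417387 0.31921557 0.075     ]
lookalike grip [0.41905891 0.11022147 0.05      ]
```

```bash
python3 - <<'E'
from h import *
rows([.550,.2695,.055],tool(.4,.6),off=.275)
E
```

```text
row d [0.0956 0.2361 0.0097] r [-0.1687  0.0439 -0.2299] | mm [ 76.5 188.9   7.8] rad [-0.253  0.066 -0.345] q6 -1.73
```

```bash
python3 -m inch '[{"dx":0,"dy":0.06,"dz":0.005,"rx":-0.05,"ry":0.01,"rz":-0.07},{"dx":0.04,"dy":0.12,"dz":0.01,"rx":-0.1,"ry":0.02,"rz":-0.13},{"dx":0.07,"dy":0.18,"dz":0.01,"rx":-0.14,"ry":0.03,"rz":-0.18},{"dx":0.096,"dy":0.236,"dz":0.01,"rx":-0.169,"ry":0.044,"rz":-0.23},{"dx":0.096,"dy":0.236,"dz":0.01,"rx":-0.169,"ry":0.044,"rz":-0.23}]'
python3 -m inch '[{"dx":0,"dy":0,"dz":0,"rx":0,"ry":0,"rz":0},{"dx":0,"dy":0,"dz":0,"rx":0,"ry":0,"rz":0}]'
python3 - <<'E'
from h import *
rows([.550,.2695,.055],tool(.4,.6),off=.155);print(state()['joint_pos'].round(2))
i=optics.camera_info('wrist');im=optics.grab_frame('wrist')
cv2.imwrite('pics/k.png',im[::-1,::-1,::-1])
print('cap centre, base pred',([511,383]-proj(i,np.array([[.55,.2695,.09],[.55,.2695,0]]))).round())
E
```

```text
time: 10.1
tool_pos: [0.4046, 0.2116, 0.2763]
tool_rot: [0.284, -0.193, 0.937, 0.06]
contact_force: [0.0, -0.2, -0.8]
gripper_width: 1.0
grasp_force: 0.0
time: 10.3
tool_pos: [0.407, 0.2088, 0.2797]
tool_rot: [0.288, -0.19, 0.937, 0.059]
contact_force: [0.1, 0.3, 0.4]
gripper_width: 1.0
grasp_force: 0.0
row d [-2.200e-03  1.000e-04  1.477e-01] r [ 0.0007 -0.0028  0.0001] | mm [-1.800e+00  1.000e-01  1.182e+02] rad [ 0.001 -0.004  0.   ] q6 -1.73
[ 0.3  -0.4   2.26  0.09  0.7  -1.73]
cap centre, base pred [[255. 152.]
 [255. 233.]]
```

View pics/k.png

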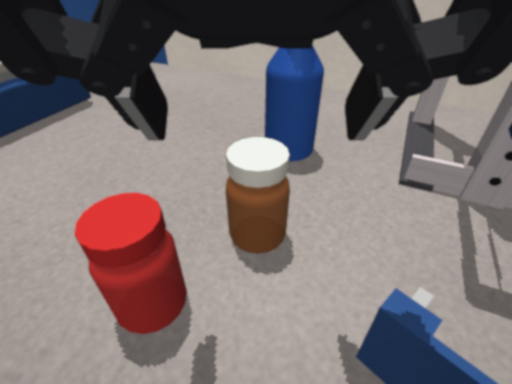

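The jar is centred between the fingers, with its cap at (258,155) against (255,152) predicted. The red jar at (135,260) and the bottle at (293,105) are clear of the path. I advance and grasp.

```bash
python3 -m inch '[{"dx":-0.002,"dy":-0.001,"dz":0.05,"rx":0,"ry":-0.003,"rz":0},{"dx":-0.002,"dy":-0.001,"dz":0.1,"rx":0,"ry":-0.003,"rz":0},{"dx":-0.002,"dy":-0.001,"dz":0.13,"rx":0,"ry":-0.003,"rz":0},{"dx":-0.002,"dy":-0.001,"dz":0.148,"rx":0,"ry":-0.003,"rz":0},{"dx":-0.002,"dy":-0.001,"dz":0.148,"rx":0,"ry":-0.003,"rz":0}]'
python3 - <<'E'
from h import *
rows([.550,.2695,.055],tool(.4,.6),off=.155)
E
python3 -m inch '[{"dx":0,"dy":0,"dz":0,"rx":0,"ry":0,"rz":0},{"dx":0,"dy":0,"dz":0,"rx":0,"ry":0,"rz":0},{"dx":0,"dy":0,"dz":0,"rx":0,"ry":0,"rz":0},{"dx":0,"dy":0,"dz":0,"rx":0,"ry":0,"rz":0},{"dx":0,"dy":0,"dz":0,"rx":0,"ry":0,"rz":0}]' -1
```

```text
time: 10.85
tool_pos: [0.4707, 0.2334, 0.1825]
tool_rot: [0.289, -0.189, 0.937, 0.059]
contact_force: [0.0, -0.4, 0.3]
gripper_width: 0.996
grasp_force: 0.0
row d [ 0.0001  0.003  -0.0007] r [-0.0003 -0.0002 -0.0016] | mm [ 0.1  2.4 -0.5] rad [-0.001 -0.    -0.002] q6 -1.75
time: 11.35
tool_pos: [0.4706, 0.2348, 0.1863]
tool_rot: [0.293, -0.19, 0.935, 0.059]
contact_force: [-2.9, -3.2, 7.2]
gripper_width: 0.607
grasp_force: 63.3
```

```bash
cat >> h.py <<'E'
def avg(n=1):
    s=state();return np.array(s['tool_pos']),q2R(s['tool_rot'])
def save_jar(J):
    t,R=avg();j=R.T@(np.array([J[0],J[1],0])-t)
    # pads centre the jar: kill the offset along y (horizontal)
    j[1]=0;z=R.T@[0,0,1];np.savez('jar.npz',j=j,z=z);print('jar base in tool',j.round(4))
def jgoal(x,y,z,phi=RACK[2]):
    d=np.load('jar.npz');t,R0=avg();
    # orientation: jar axis vertical, tool y horizontal at phi
    zt=d['z'];yt=np.array([0,1,0])-zt*zt[1];yt/=np.linalg.norm(yt);A=np.c_[np.cross(yt,zt),yt,zt]
    B=np.c_[[np.cos(phi),np.sin(phi),0],[-np.sin(phi),np.cos(phi),0],[0,0,1]]
    R=B@A.T;tt=np.array([x,y,z])-R@d['j'];dd=R0.T@(tt-t);rv=Ro.from_matrix(R0.T@R).as_rotvec()
    print('row d',(dd/.8).round(4),'r',(rv/1.5).round(4),'tcp',tt.round(4),'dist',np.linalg.norm(dd).round(3),'ang',np.linalg.norm(rv).round(3))
def jwhere():
    d=np.load('jar.npz');t,R=avg();s=state();print('jar base',(t+R@d['j']).round(4),'tilt',np.arccos(np.clip((R@d['z'])[2],-1,1)).round(3),'F',np.round(s['contact_force'],1),'q',s['joint_pos'].round(2))
E
python3 - <<'E'
from h import *
save_jar([.5505,.2695]);t,R=avg();print('up 140mm',(R.T@[0,0,.14]/.8).round(4))
E
```

```text
jar base in tool [0.0347 0.     0.2027]
up 140mm [-0.0999 -0.     -0.1437]
```

```bash
python3 -m inch '[{"dx":-0.01,"dy":0,"dz":-0.0144,"rx":0,"ry":0,"rz":0},{"dx":-0.03,"dy":0,"dz":-0.043,"rx":0,"ry":0,"rz":0},{"dx":-0.06,"dy":0,"dz":-0.086,"rx":0,"ry":0,"rz":0},{"dx":-0.09,"dy":0,"dz":-0.13,"rx":0,"ry":0,"rz":0},{"dx":-0.1,"dy":0,"dz":-0.144,"rx":0,"ry":0,"rz":0}]'
python3 -m inch '[{"dx":0,"dy":0,"dz":0,"rx":0,"ry":0,"rz":0},{"dx":0,"dy":0,"dz":0,"rx":0,"ry":0,"rz":0}]'
python3 - <<'E'
from h import *
jwhere();jgoal(.567,.014,.14)
E
```

```text
time: 11.85
tool_pos: [0.4712, 0.2352, 0.3302]
tool_rot: [0.295, -0.19, 0.934, 0.06]
contact_force: [-0.1, 1.4, -0.3]
gripper_width: 0.605
grasp_force: 63.5
time: 12.05
tool_pos: [0.4696, 0.2346, 0.3224]
tool_rot: [0.289, -0.19, 0.936, 0.059]
contact_force: [0.1, -0.3, -3.2]
gripper_width: 0.608
grasp_force: 63.5
jar base [0.5484 0.2682 0.1355] tilt 0.008 F [ 0.1 -0.3 -3.2] q [ 0.31 -0.26  2.07  0.08  0.73 -1.7 ]
row d [ 0.0752 -0.2563 -0.0575] r [ 0.1623 -0.0052  0.2343] tcp [0.4799 0.0164 0.3263] dist 0.219 ang 0.428
```

```bash
python3 -m inch '[{"dx":0.012,"dy":-0.04,"dz":-0.009,"rx":0.025,"ry":-0.001,"rz":0.037},{"dx":0.029,"dy":-0.1,"dz":-0.022,"rx":0.063,"ry":-0.002,"rz":0.091},{"dx":0.047,"dy":-0.16,"dz":-0.036,"rx":0.1,"ry":-0.003,"rz":0.146},{"dx":0.063,"dy":-0.216,"dz":-0.048,"rx":0.137,"ry":-0.004,"rz":0.197},{"dx":0.075,"dy":-0.256,"dz":-0.0575,"rx":0.162,"ry":-0.005,"rz":0.234}]'
python3 -m inch '[{"dx":0,"dy":0,"dz":0,"rx":0,"ry":0,"rz":0},{"dx":0,"dy":0,"dz":0,"rx":0,"ry":0,"rz":0},{"dx":0,"dy":0,"dz":0,"rx":0,"ry":0,"rz":0}]'
python3 - <<'E'
from h import *
jwhere();jgoal(.567,.014,.105);jgoal(.567,.014,.095)
i=optics.camera_info('wrist');im=optics.grab_frame('wrist')[::-1,::-1];np.savez('w5.npz',im=im,**i)
# tray rim visible either side of the jar: blue extent on rows
m=im[...,2].astype(int)-im[...,0]>25
T=np.array([RACK[0],RACK[1],.12])+np.array([[-.1495,.0445,-.022],[-.1495,-.0445,-.022],[-.0705,.0445,-.022],[-.0705,-.0445,-.022]])@Rz(RACK[2]).T
print('rim pred',([511,383]-proj(i,T)).round().tolist())
for v in range(200,384,15):
    c=np.flatnonzero(m[v,120:400])+120;print(v,(c.min(),c.max()) if len(c) else None,end=' ')
print([ (n['bbox'],n['confidence']) for n in nets.boxes_of('wrist','jar_mid')][:2])
E
```

```text
time: 12.55
tool_pos: [0.4795, 0.0145, 0.3245]
tool_rot: [0.298, 0.015, 0.955, -0.004]
contact_force: [0.6, -0.5, -1.5]
gripper_width: 0.604
grasp_force: 63.7
time: 12.85
tool_pos: [0.4802, 0.0174, 0.3261]
tool_rot: [0.299, 0.012, 0.954, -0.003]
contact_force: [0.2, -0.3, -2.0]
gripper_width: 0.601
grasp_force: 63.8
jar base [0.5672 0.0156 0.1398] tilt 0.002 F [ 0.2 -0.3 -2. ] q [-0.13 -0.39  2.17  0.09  0.76 -1.72]
row d [ 0.0251 -0.0014  0.0357] r [ 0.0018 -0.0004 -0.    ] tcp [0.4799 0.0164 0.2913] dist 0.035 ang 0.003
row d [ 0.0322 -0.0015  0.0459] r [ 0.0018 -0.0004 -0.    ] tcp [0.4799 0.0164 0.2813] dist 0.045 ang 0.003
rim pred [[179.0, 311.0], [335.0, 311.0], [199.0, 216.0], [314.0, 216.0]]
200 None 215 None 230 (np.int64(196), np.int64(315)) 245 (np.int64(194), np.int64(318)) 260 (np.int64(191), np.int64(321)) 275 (np.int64(188), np.int64(323)) 290 (np.int64(184), np.int64(326)) 305 (np.int64(181), np.int64(329)) 320 (np.int64(179), np.int64(331)) 335 None 350 None 365 None 380 None [([256.9, 240.2, 123.5, 204.3], 0.78)]
```

Jar and tray are aligned sideways: the box centre is at column 257 and the tray centre at 255. I lower it slowly.

```bash
python3 -m inch '[{"dx":0.009,"dy":-0.001,"dz":0.012,"rx":0.001,"ry":0,"rz":0},{"dx":0.018,"dy":-0.001,"dz":0.025,"rx":0.001,"ry":0,"rz":0},{"dx":0.026,"dy":-0.001,"dz":0.036,"rx":0.001,"ry":0,"rz":0},{"dx":0.032,"dy":-0.001,"dz":0.045,"rx":0.001,"ry":0,"rz":0},{"dx":0.032,"dy":-0.001,"dz":0.045,"rx":0.001,"ry":0,"rz":0}]'
python3 -m inch '[{"dx":0,"dy":0,"dz":0,"rx":0,"ry":0,"rz":0},{"dx":0,"dy":0,"dz":0,"rx":0,"ry":0,"rz":0}]'
python3 - <<'E'
from h import *
jwhere();jgoal(.567,.014,.090)
E
```

```text
time: 13.45
tool_pos: [0.4796, 0.0163, 0.2817]
tool_rot: [0.299, 0.013, 0.954, -0.004]
contact_force: [-0.2, -0.0, -0.7]
gripper_width: 0.603
grasp_force: 63.7
time: 13.65
tool_pos: [0.4807, 0.016, 0.2851]
tool_rot: [0.301, 0.013, 0.953, -0.004]
contact_force: [-0.5, -0.4, -2.9]
gripper_width: 0.604
grasp_force: 63.8
jar base [0.5688 0.0136 0.0993] tilt 0.005 F [-0.5 -0.4 -2.9] q [-0.14 -0.34  2.21  0.1   0.67 -1.74]
row d [0.0072 0.0005 0.0084] r [-0.0001  0.0034 -0.0003] tcp [0.4799 0.0164 0.2763] dist 0.009 ang 0.005
```

Step down 2 mm at a time until contact.

```bash
python3 -m inch '[{"dx":0.0022,"dy":0,"dz":0.0031,"rx":0,"ry":0,"rz":0},{"dx":0.0022,"dy":0,"dz":0.0031,"rx":0,"ry":0,"rz":0}]'
python3 -m inch '[{"dx":0.0015,"dy":0,"dz":0.002,"rx":0,"ry":0,"rz":0},{"dx":0.0015,"dy":0,"dz":0.002,"rx":0,"ry":0,"rz":0}]'
python3 - <<'E'
from h import *
jwhere()
E
```

```text
time: 13.85
tool_pos: [0.4804, 0.0161, 0.2814]
tool_rot: [0.301, 0.013, 0.954, -0.004]
contact_force: [0.6, 0.4, -2.2]
gripper_width: 0.608
grasp_force: 63.8
time: 14.05
tool_pos: [0.4802, 0.0161, 0.2791]
tool_rot: [0.301, 0.013, 0.954, -0.004]
contact_force: [-0.2, 0.2, -2.3]
gripper_width: 0.603
grasp_force: 63.8
jar base [0.5679 0.0138 0.0931] tilt 0.003 F [-0.2  0.2 -2.3] q [-0.14 -0.33  2.21  0.1   0.66 -1.74]
```

```bash
python3 -m inch '[{"dx":0.0011,"dy":0,"dz":0.0016,"rx":0,"ry":0,"rz":0},{"dx":0.0011,"dy":0,"dz":0.0016,"rx":0,"ry":0,"rz":0}]'
python3 -m inch '[{"dx":0.0011,"dy":0,"dz":0.0016,"rx":0,"ry":0,"rz":0},{"dx":0.0011,"dy":0,"dz":0.0016,"rx":0,"ry":0,"rz":0}]'
```

```text
time: 14.25
tool_pos: [0.4802, 0.0161, 0.2775]
tool_rot: [0.3, 0.013, 0.954, -0.004]
contact_force: [-0.8, 0.3, -2.6]
gripper_width: 0.6
grasp_force: 63.8
time: 14.45
tool_pos: [0.4803, 0.0161, 0.2759]
tool_rot: [0.3, 0.013, 0.954, -0.004]
contact_force: [0.3, 0.4, -1.8]
gripper_width: 0.601
grasp_force: 63.8
```

```bash
python3 -m inch '[{"dx":0.0007,"dy":0,"dz":0.001,"rx":0,"ry":0,"rz":0},{"dx":0.0007,"dy":0,"dz":0.001,"rx":0,"ry":0,"rz":0}]'
python3 -m inch '[{"dx":0.0007,"dy":0,"dz":0.001,"rx":0,"ry":0,"rz":0},{"dx":0.0007,"dy":0,"dz":0.001,"rx":0,"ry":0,"rz":0}]'
```

```text
time: 14.65
tool_pos: [0.4803, 0.0161, 0.2751]
tool_rot: [0.301, 0.013, 0.954, -0.004]
contact_force: [0.2, 0.3, -2.1]
gripper_width: 0.604
grasp_force: 63.8
time: 14.85
tool_pos: [0.4803, 0.0161, 0.2741]
tool_rot: [0.301, 0.013, 0.954, -0.004]
contact_force: [-0.1, 0.4, -1.9]
gripper_width: 0.609
grasp_force: 63.8
```

```bash
python3 -m inch '[{"dx":0.0007,"dy":0,"dz":0.001,"rx":0,"ry":0,"rz":0},{"dx":0.0007,"dy":0,"dz":0.001,"rx":0,"ry":0,"rz":0}]' | sed -n '2p;4p'
python3 -m inch '[{"dx":0.0007,"dy":0,"dz":0.001,"rx":0,"ry":0,"rz":0},{"dx":0.0007,"dy":0,"dz":0.001,"rx":0,"ry":0,"rz":0}]'| sed -n '2p;4p'
python3 -m inch '[{"dx":0,"dy":0,"dz":0,"rx":0,"ry":0,"rz":0}]'| sed -n '2p;4p'
```

```text
tool_pos: [0.4803, 0.0161, 0.2731]
contact_force: [-0.6, -0.4, -1.9]
tool_pos: [0.4803, 0.0161, 0.2721]
contact_force: [-0.4, -0.0, -1.7]
tool_pos: [0.4803, 0.0161, 0.2723]
contact_force: [0.2, 0.8, -0.7]
```

```bash
python3 -m inch '[{"dx":0.0007,"dy":0,"dz":0.001,"rx":0,"ry":0,"rz":0},{"dx":0.0007,"dy":0,"dz":0.001,"rx":0,"ry":0,"rz":0}]' | sed -n '2p;4p'
python3 -m inch '[{"dx":0.0007,"dy":0,"dz":0.001,"rx":0,"ry":0,"rz":0},{"dx":0.0007,"dy":0,"dz":0.001,"rx":0,"ry":0,"rz":0}]'| sed -n '2p;4p'
python3 -m inch '[{"dx":0,"dy":0,"dz":0,"rx":0,"ry":0,"rz":0}]'| sed -n '2p;4p'
python3 - <<'E'
from h import *
i=optics.camera_info('scene');im=optics.grab_frame('scene')
print([ (np.round(n['bbox'],1),n['confidence']) for n in nets.boxes_of('scene','jar_mid')][:3],[ (np.round(n['bbox'],1),n['confidence']) for n in nets.boxes_of('scene','bracket_grip')][:3])
print('jar base pred',proj(i,[[.5675,.0138,.09],[.5675,.0138,.18]]).round(1).tolist())
E
```

```text
tool_pos: [0.4803, 0.0161, 0.2712]
contact_force: [0.0, -0.5, -2.0]
tool_pos: [0.4803, 0.0161, 0.2701]
contact_force: [-0.0, 0.6, -2.9]
tool_pos: [0.4803, 0.0161, 0.2703]
contact_force: [0.4, -0.3, -1.7]
[(array([250. , 204.1,  18.8,  35.1]), 0.74), (array([216.6, 145.1,  18.4,  12.6]), 0.42), (array([266.6, 209.3,  63.2,  50.6]), 0.33)] [(array([264.8, 208.1,  63.3,  47.9]), 0.85), (array([330.4, 194.4, 137.5, 174.9]), 0.71), (array([195.1, 207.6,  64.9,  41.1]), 0.63)]
jar base pred [[251.2, 212.9], [250.3, 189.4]]
```

```bash
python3 -m inch '[{"dx":0.0007,"dy":0,"dz":0.001,"rx":0,"ry":0,"rz":0},{"dx":0.0007,"dy":0,"dz":0.001,"rx":0,"ry":0,"rz":0}]' | sed -n '2p;4p'
python3 -m inch '[{"dx":0.0007,"dy":0,"dz":0.001,"rx":0,"ry":0,"rz":0},{"dx":0.0007,"dy":0,"dz":0.001,"rx":0,"ry":0,"rz":0}]'| sed -n '2p;4p'
python3 - <<'E'
from h import *
import json
d=np.load('w4.npz');i={k:d[k] for k in d if k!='im'};im=d['im'][::-1,::-1].astype(int);m=im[...,2]-im[...,0]>25
v=np.arange(225,335,5);L=[];
for r in v:
    c=np.flatnonzero(m[r,150:360])+150;L.append((c.min()-.5,c.max()+.5))
print('w4 edges',list(zip(v.tolist(),[ (float(a),float(b)) for a,b in L]))[::2]);print('col 256',[ (r,im[r,215].tolist()) for r in range(226,240,2)],[ (r,im[r,256].tolist()) for r in range(312,336,2)])
# pitch model: bracket pitched about tabs by a, shifted
for a in(0,.03,.05):
    Rb=Rz(RACK[2])@Ro.from_euler('y',-a).as_matrix()
    T=np.array([RACK[0],RACK[1],.135])+(np.array([[-.1495,.0445,-.037],[-.1495,-.0445,-.037],[-.0705,.0445,-.037],[-.0705,-.0445,-.037],[-.1495,0,-.050],[-.018,.06,.012]])+[-.001,0,0])@Rb.T
    print(a,([511,383]-proj(i,T)).round(1).tolist())
E
```

```text
tool_pos: [0.4805, 0.0161, 0.2696]
contact_force: [-1.0, 1.3, 0.2]
tool_pos: [0.4807, 0.0161, 0.2693]
contact_force: [-2.4, 0.8, 3.7]Traceback (most recent call last):
  File "<stdin>", line 6, in <module>
    return umr_minimum(a, axis, None, out, keepdims, initial, where)
ValueError: zero-size array to reduction operation minimum which has no identity
```

Contact: Fz went from −2 to +3.7 N. I release and back out along the tool axis.

```bash
python3 -m inch '[{"dx":-0.0004,"dy":0,"dz":-0.0005,"rx":0,"ry":0,"rz":0},{"dx":-0.0004,"dy":0,"dz":-0.0005,"rx":0,"ry":0,"rz":0},{"dx":-0.0004,"dy":0,"dz":-0.0005,"rx":0,"ry":0,"rz":0},{"dx":-0.0004,"dy":0,"dz":-0.0005,"rx":0,"ry":0,"rz":0},{"dx":-0.0004,"dy":0,"dz":-0.0005,"rx":0,"ry":0,"rz":0}]' 1
python3 -m inch '[{"dx":0,"dy":0,"dz":-0.02,"rx":0,"ry":0,"rz":0},{"dx":0,"dy":0,"dz":-0.05,"rx":0,"ry":0,"rz":0},{"dx":0,"dy":0,"dz":-0.1,"rx":0,"ry":0,"rz":0},{"dx":0,"dy":0,"dz":-0.15,"rx":0,"ry":0,"rz":0},{"dx":0,"dy":0,"dz":-0.15,"rx":0,"ry":0,"rz":0}]'
python3 - <<'E'
from h import *
i=optics.camera_info('wrist');im=optics.grab_frame('wrist')
f=lambda n,c:[(np.round(k['bbox'],0).tolist(),round(k['confidence'],2)) for k in nets.boxes_of(c,n)][:3]
print('wrist jar (unflipped)',f('jar_mid','wrist'),f('bracket_grip','wrist'))
for z in(.090,.085): print('pred',z,proj(i,[[.567,.014,z],[.567,.014,z+.09]]).round().tolist())
im2=im[::-1,::-1].astype(int);m=im2[...,2]-im2[...,0]>25
for r in range(200,384,12):
    c=np.flatnonzero(m[r,120:400])+120;print(r,(c.min(),c.max()) if len(c) else None,end=' ')
S=optics.camera_info('scene');optics.grab_frame('scene');print('\nscene',f('jar_mid','scene'),f('beaker_mid','scene'),f('wash_mid','scene'));print(proj(S,[[.567,.014,.135]]))
ims=optics.grab_frame('top').astype(int);y=(ims[...,0]-ims[...,2]>40)&(ims[...,1]>90);v,u=np.nonzero(y[100:190,200:300]);print('top yellow rows',v.min()+100,v.max()+100,v.mean()+100)
b=cv2.imread('pics/b.png')[:,:,::-1].astype(int);y=(b[...,0]-b[...,2]>40)&(b[...,1]>90);v,u=np.nonzero(y[100:190,200:300]);print('initial',v.min()+100,v.max()+100,v.mean()+100)
E
```

```text
time: 16.9
tool_pos: [0.4804, 0.0161, 0.2688]
tool_rot: [0.301, 0.013, 0.954, -0.004]
contact_force: [-0.6, 0.3, 0.2]
gripper_width: 1.002
grasp_force: 0.0
time: 17.4
tool_pos: [0.4111, 0.018, 0.374]
tool_rot: [0.307, 0.013, 0.952, -0.005]
contact_force: [1.0, -1.1, 1.0]
gripper_width: 0.999
grasp_force: 0.0
wrist jar (unflipped) [([256.0, 172.0, 65.0, 114.0], 0.62)] [([424.0, 21.0, 62.0, 43.0], 0.66)]
pred 0.09 [[257.0, 138.0], [257.0, 218.0]]
pred 0.085 [[257.0, 135.0], [257.0, 212.0]]
200 None 212 (np.int64(212), np.int64(294)) 224 (np.int64(209), np.int64(297)) 236 (np.int64(208), np.int64(299)) 248 (np.int64(206), np.int64(301)) 260 (np.int64(203), np.int64(303)) 272 (np.int64(201), np.int64(304)) 284 (np.int64(203), np.int64(304)) 296 None 308 None 320 None 332 None 344 None 356 None 368 None 380 None 
scene [([250.0, 203.0, 24.0, 36.0], 0.73), ([217.0, 151.0, 19.0, 32.0], 0.55), ([291.0, 140.0, 20.0, 36.0], 0.33)] [([317.0, 333.0, 32.0, 49.0], 0.68)] [([294.0, 142.0, 17.0, 34.0], 0.74), ([268.0, 210.0, 63.0, 49.0], 0.39)]
[[250.56738609 201.47659077]]
top yellow rows 154 164 156.03333333333333
initial 154 164 155.75
```

```bash
python3 -c "
from plant import ticket
print(ticket.job_done())"
```

```text
the job is handed in; nothing more can be done
None
```

I hung the blue bracket in the rack, set the amber jar upright in its tray and handed the job in. The catch looked snapped out over the lip, and the robot was clear at about 17.5 s. The hand-in gave no verdict, and the tray floor met the jar about 5 mm lower than predicted. I put that down to bracket sag but did not measure its tilt.

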